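# Go / no-go check of a bushing bore

### The arm

A 7-joint arm with a two-finger parallel gripper is mounted at the origin on the work surface. World frame = base frame: x ahead of the robot, y to its left, z up, the work surface at z = 0. Lengths are in m, angles in rad, forces in N, time in s.
With the tool pointing down it reaches from about 0.425 to 0.925 m from the base axis. Payload 6.8 kg.
Tool frame: the origin (TCP) lies midway between the tips of the shut fingers; the grasp point (between the pads) lies 19 mm behind it; z points along the fingers, y is the direction in which the jaws open and shut (so a half turn about z gives the same grasp; the last joint's range is limited). The gripper opens to 85 mm and grips with 20 to 120 N. Pads are 22 mm wide; open, the fingers measure 114 mm over their backs; the gripper's body (76 mm by 85 mm) begins 54 mm behind the grasp point. The pads swing forward as they close: fully open they stand 13 mm farther back than shut.
Start: joints at [1.016, 0.477, 0.022, 1.555, -0.011, 1.109, -0.083], TCP at [0.292, -0.609, 0.231] pointing down, gripper open.
Joint ranges: [-2.96, 2.96], [-0.34, 2.1], [-1.41, 1.46], [0.24, 2.44], [-1.37, 4.51], [0.17, 1.92], [-2.96, 2.96]. Speed limits (rad/s): [2.39, 2.39, 3.14, 3.14, 3.14, 3.14, 3.14].

### API

Orientations are given as a 3x3 rotation matrix whose columns are the frame's x, y, z axes.
In Python, from plant import robot, viewer, hand_in gives the robot as it stands.
- The arm moves only by the shell command python3 -m crank 'ROWS' [OPENING] [FORCE]. ROWS is JSON, a list of rows, each an object of numbers: "tx", "ty", "tz": the shift along the tool's x, y, z in m; "ax", "ay", "az": the turn, a rotation vector about the tool's x, y, z in degrees. A call has 1 to 8 rows; each row is the pose to reach, as a shift and turn from the pose commanded when the call began, along the tool's axes at that moment; what a row does not reach only later rows make up. A row lasts 1/10 s, in which the tool goes at most 50 mm and 8.59 degrees, less where a joint would pass 70% of its speed; a pose out of reach is approached as far as the arm can. A call with a gripper value outside its range is refused whole. OPENING is the finger opening in m, from 0 to 0.0854, set as the call begins (- or left out, the last holds). The fingers move at their own pace and stop on an object; FORCE is the grip in N (left out, the last holds). Time passes only in rows, so rows that repeat a pose let the fingers close. It gives the time, the measured TCP pose, the force and the opening at its end, in the units of the state.
- robot.get_state(): the state, without advancing time (a new reading comes with each control period).
- viewer.get_image(name): name is "side" or "top"; returns the picture (400x640x3 uint8, red, green, blue); there is no depth.
- viewer.camera_info(name): a dict with "camera_matrix" (3x3 intrinsics, pixels), "eye" and "orientation" of the camera in the world. Camera axes: x right, y down, z forward; pixel columns grow to the right and rows downward; lengths in m; the calibration is good to about 2 mm. A picture is of the moment at which its call begins. camera_info takes no time and is no camera call.
- hand_in(): hands the job in, once; it reports no verdict.
The state is a dict: "time_s": time; "joint_pos": joint angles; "qvel": joint speeds; "effort": joint torques, N m; "eef_pos": TCP position; "tool_rot": TCP orientation; "ft_force": force on the tool from outside, world axes, zero at the start; "torque": the same for the moment, N m; "grip_width": opening from 0.0 (shut) to 1.0 (fully open).
Only numpy, scipy, OpenCV 4.12 (cv2) and the standard library are available. Lean on these libraries where they do the work, as an engineer would, in place of code of your own. Each camera call takes 0.05 s, during which the arm holds its last target.

### The job

Check the bore in the brass-faced housing with the blue-handled plug gauge: push its long go end (green collar) in fully, until the green collar sits against the brass face. Draw it out, turn the gauge round and press the short no-go end (red collar) gently (a few newtons) and squarely, centred, against the same brass mouth, holding it there for about a second to confirm that it refuses to enter; then lay the gauge back in the wooden cradle it came from and let go. Do not force anything, and leave the yellow gauge and the other things on the bench as they are.

Things in the scene. Friction and masses are not known exactly. Their poses are not given: they have to be found in the camera images.
- gauge: double-ended plug gauge, 178 mm long, 0.3 to 0.55 kg, lying level in its cradle, axis 48 mm above the table. Origin: middle of the handle, on the axis; x along the gauge towards the go end, z up as it lies. Blue square handle 24 x 24 mm, 100 mm long (x -50 to 50), to be pinched from above near its middle. A collar 42 mm across, 6 mm thick, at each end of the handle: green at +x, red at -x
- go_tip (a point): centre of the nose of the go end, at x = 98 mm on the gauge; axes as the gauge's. The go end is a steel cylinder 30 mm in diameter, 42 mm long (x 56 to 98), with a 3 mm chamfer at its nose
- go_collar (a point): centre of the outer face of the green collar, 56 mm from the gauge's origin along +x: the face that stops against the brass when the go end is fully in; axes as the gauge's
- nogo_tip (a point): centre of the nose of the no-go end, at x = -80 mm on the gauge; axes as the gauge's. The no-go end is a steel cylinder 35 mm in diameter, 24 mm long (x -56 to -80), with a 2 mm chamfer at its nose
- housing: grey bearing housing fixed to the table, 84 mm wide, top 107 mm above the table, foot plate 130 mm wide and 14 mm high that reaches 9 mm in front of the brass face. On its front a brass flange plate 56 mm square, 6 mm thick. Origin on the table under the bore axis, 6 mm behind the brass face; x is level and points into the bore (the brass face looks along -x), z up
- bore (a point): centre of the bore's mouth, in the plane of the brass face; axes as the housing's, so x points into the bore. The bore is level, round, 32 mm in diameter, 46 mm long, open at both ends; its axis is 75 mm above the table
- cradle: wooden cradle fixed to the table, in which the blue gauge lies. Base board 96 x 64 mm, 10 mm thick; two upright notched supports, 10 mm thick, at x = -33 and +33 mm, 52 mm high; slot floors 36 mm above the table, slots 30 mm wide at the floor, flaring to 46 mm. Between the supports the handle is free for the fingers. Origin on the table under the middle, x along the slots, z up
- cradle_rest (a point): where the middle of the gauge's handle lies when it rests in its cradle: 48 mm above the table over the cradle's middle; axes as the cradle's. The gauge may lie either way round, and up to 12 mm along the slots off the middle
- gauge2: the yellow-handled gauge on the other cradle: the same shape as the blue one but smaller ends (go end 23 mm, no-go end 28 mm in diameter, both collars black, 36 mm across); 178 mm long, origin at the middle of the handle. A bystander: leave it alone
- straightedge: steel straightedge lying flat, 180 x 22 x 8 mm; a bystander, origin under its centre
- caliper: caliper lying flat, about 165 mm long, 12 mm high; a bystander
- ring_gauge: dark steel ring, 68 mm across, 22 mm high; a bystander
- turned_part: aluminium turned part standing up, 56 mm across, 60 mm high; a bystander
- cleaner: white bottle with a blue cap, 60 mm across, 150 mm high; a bystander
Mind the look-alikes: they are no part of the job. Leave any black look-alike of the cradle alone.

How it is judged:
On the way, in this order (a step that is already met when the one before it is completed fails the run):
1. the go end is fully in the bore, the green collar against the brass face (within 3 mm), in line with the bore (x of go_collar in the frame of bore between -0.003 and 0.01 m and y of go_collar in the frame of bore between -0.004 and 0.004 m and z of go_collar in the frame of bore between -0.004 and 0.004 m and angle between the x axis of gauge and the x axis of housing, either way round below 0.08 rad), for 0.2 s.
2. the no-go end is held against the brass mouth with 2 N or more, its nose within 4 mm of the bore's centre and within 3 mm of the face, square to it within 0.1 rad, for 0.4 s (x of nogo_tip in the frame of bore between -0.003 and 0.005 m and y of nogo_tip in the frame of bore between -0.004 and 0.004 m and z of nogo_tip in the frame of bore between -0.004 and 0.004 m and angle between the x axis of gauge and the x axis of housing, either way round below 0.1 rad and contact force between gauge and housing above 2 N), for 0.4 s.
At the end, for the whole second after the job is handed in: the blue gauge lies released and still in its own cradle, either way round: the middle of its handle within 13 mm of cradle_rest in plan and 4 mm in height, its axis along the slots within 0.12 rad (horizontal distance between gauge and cradle_rest below 0.013 m and z of gauge in the frame of cradle_rest between -0.004 and 0.004 m and angle between the x axis of gauge and the x axis of cradle, either way round below 0.12 rad and linear speed of gauge below 0.02 m/s and angular speed of gauge below 0.2 rad/s); the robot touches nothing.
It fails at once if the gauge is forced against the housing with more than 50 N (contact force between gauge and housing above 50 N).
It fails at once if the yellow gauge is moved by more than 20 mm (distance of gauge2 from where it was at the start of the episode above 0.02 m).
It fails at once if another listed thing on the bench is moved by more than 20 mm (distance of any of straightedge, caliper, ring_gauge, turned_part, cleaner from where it was at the start of the episode above 0.02 m).
It also fails if it takes over 69 s, if anything falls off the work surface, if the arm or the gripper's body presses on something with over 40 N, if the wrist force passes 120 N, or if a joint passes its speed limit or range.

## Working session

There is one attempt and no reset: what is moved stays moved. The work goes in short steps, Python scripts to look and compute and a shell command to move; the robot and the scene stay as the last step left them, time stands still between calls to the robot, and variables do not carry over. Pictures are saved under pics/ and viewed, and the job is handed in when it is done.

```bash
ls; mkdir -p pics; python3 - <<'E'
from plant import robot, viewer
import cv2
s=robot.get_state()
for k,v in s.items(): print(k,v)
for n in("side","top"):
    im=viewer.get_image(n); cv2.imwrite(f"pics/{n}0.png",im[:,:,::-1]); print(n,viewer.camera_info(n))
E
```

```text
pics
time_s 0.0
joint_pos [ 1.01591808  0.47782612  0.02234404  1.55646902 -0.01146133  1.10931695
 -0.08315551]
qvel [ 0.00095858 -0.00145042 -0.00166164  0.00013695 -0.00144233 -0.00238507
  0.00024671]
effort [ 1.06214429e-05 -5.96446931e+01  1.60798732e+00 -2.81203687e+01
  1.24658074e-02  9.39450605e-03 -1.25407081e-05]
eef_pos [ 0.2913517  -0.60820916  0.23030097]
tool_rot [[ 9.01852619e-01  4.32042711e-01 -9.74464663e-04]
 [ 4.32043773e-01 -9.01851180e-01  1.62087483e-03]
 [-1.78534953e-04 -1.88280160e-03 -9.99998212e-01]]
ft_force [-0.22808672  0.13082938 -0.59588439]
torque [-0.01875602  0.03797505  0.0183293 ]
grip_width 0.9996310195373964
side {'camera_matrix': array([[462.99830941,   0.        , 328.65583341],
       [  0.        , 462.99830941, 194.09319914],
       [  0.        ,   0.        ,   1.        ]]), 'eye': array([0.31655645, 1.16190515, 0.72615996]), 'orientation': array([[-0.97328386, -0.10385438,  0.20477497],
       [-0.22942228,  0.47546978, -0.84929024],
       [-0.00916179, -0.87358043, -0.48659357]])}
top {'camera_matrix': array([[515.86033803,   0.        , 322.19364358],
       [  0.        , 515.86033803, 195.00178826],
       [  0.        ,   0.        ,   1.        ]]), 'eye': array([0.36507977, 0.04745336, 1.38543928]), 'orientation': array([[-0.01902956, -0.98809902,  0.15263752],
       [-0.99973084,  0.0208313 ,  0.01021343],
       [-0.01327152, -0.15240208, -0.98822946]])}
```

View pics/side0.png

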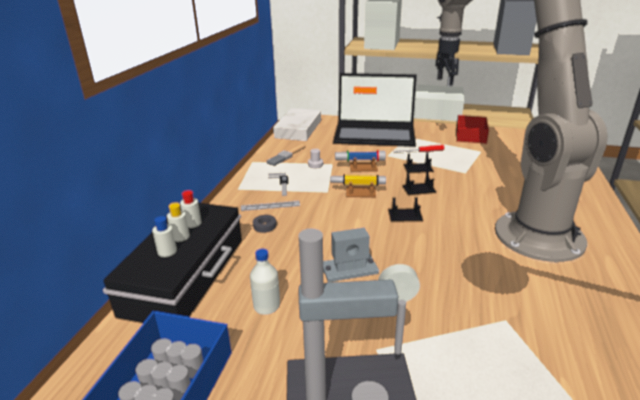

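View pics/top0.png

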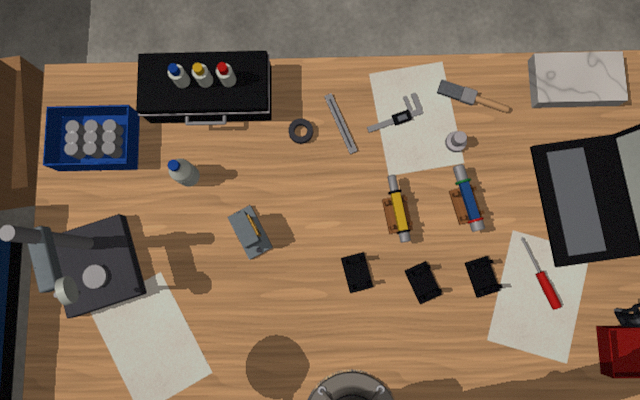

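```bash
python3 - <<'E'
import cv2,numpy as np
a=cv2.imread("pics/top0.png"); b=cv2.imread("pics/side0.png")
c1=cv2.resize(a[155:245,370:500],None,fx=6,fy=6,interpolation=cv2.INTER_CUBIC)
c2=cv2.resize(a[190:275,215:310],None,fx=6,fy=6,interpolation=cv2.INTER_CUBIC)
cv2.imwrite("pics/c1.png",c1);cv2.imwrite("pics/c2.png",c2)
c3=cv2.resize(b[140:200,320:450],None,fx=6,fy=6,interpolation=cv2.INTER_CUBIC)
c4=cv2.resize(b[220:290,315:415],None,fx=6,fy=6,interpolation=cv2.INTER_CUBIC)
cv2.imwrite("pics/c3.png",c3);cv2.imwrite("pics/c4.png",c4)
E
```

```text
(no output)
```

View pics/c1.png

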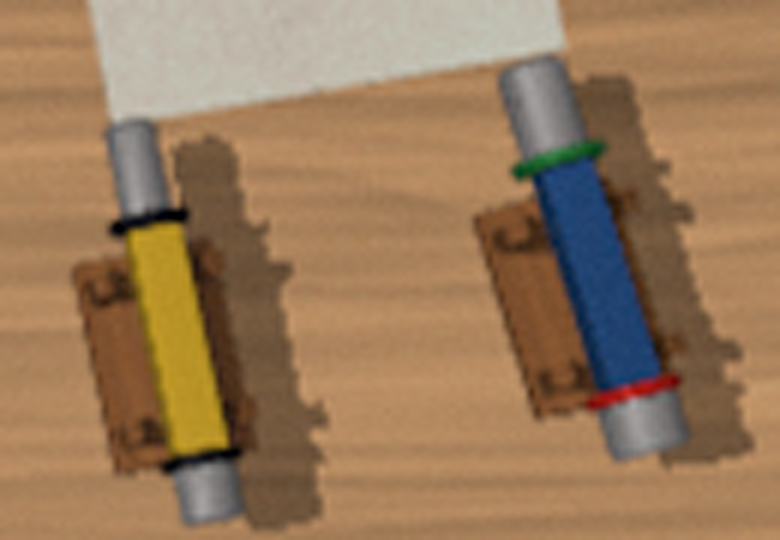

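View pics/c2.png

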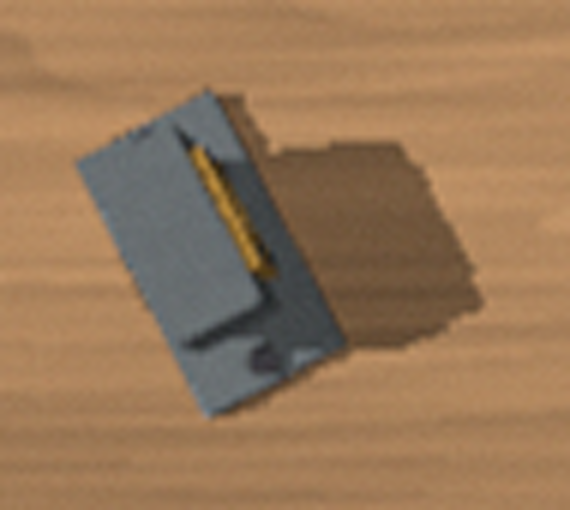

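View pics/c3.png

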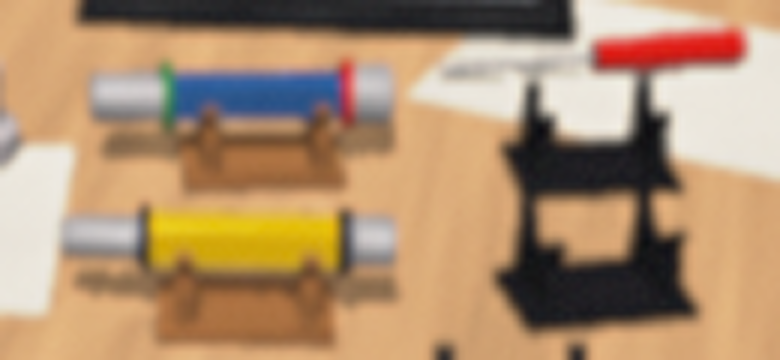

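View pics/c4.png

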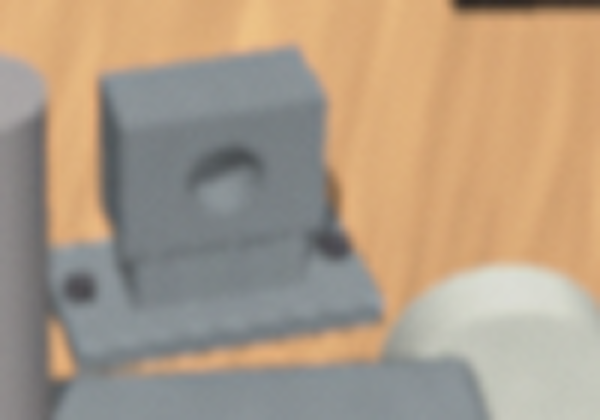

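```bash
cat > h.py <<'E'
import numpy as np, cv2
from plant import robot, viewer
INFO={}
def info(n):
    if n not in INFO: INFO[n]=viewer.camera_info(n)
    return INFO[n]
def cast(n,uv,z):
    i=info(n); uv=np.atleast_2d(np.asarray(uv,float))
    d=np.c_[uv,np.ones(len(uv))]@np.linalg.inv(i["camera_matrix"]).T@np.asarray(i["orientation"]).T
    t=(z-i["eye"][2])/d[:,2]
    return i["eye"]+d*t[:,None]
def proj(n,P):
    i=info(n); c=(np.atleast_2d(P)-i["eye"])@np.asarray(i["orientation"])
    p=c@i["camera_matrix"].T; return p[:,:2]/p[:,2:]
def tri(uva,uvb):  # top, side -> point, gap
    P=[];D=[]
    for n,uv in(("top",uva),("side",uvb)):
        q=cast(n,uv,0)[0]; e=info(n)["eye"]; P.append(e);D.append((q-e)/np.linalg.norm(q-e))
    A=np.stack([D[0],-D[1]],1); s=np.linalg.lstsq(A,P[1]-P[0],rcond=None)[0]
    a=P[0]+s[0]*D[0]; b=P[1]+s[1]*D[1]; return (a+b)/2,np.linalg.norm(a-b)
def avg(n,k=4): return np.mean([viewer.get_image(n).astype(float) for _ in range(k)],0)[:,:,::-1]
E
python3 - <<'E'
from h import *
for n in("top","side"): np.save(f"{n}.npy",avg(n,2))
a=np.load("top.npy").astype(np.uint8)
hsv=cv2.cvtColor(a,cv2.COLOR_BGR2HSV).astype(int)
def cen(mask,box):
    m=np.zeros(mask.shape,np.uint8);x0,y0,x1,y1=box;m[y0:y1,x0:x1]=mask[y0:y1,x0:x1]
    v,u=np.nonzero(m);return m,u,v
H,S,V=hsv[...,0],hsv[...,1],hsv[...,2]
for n in("top","side"):
    im=np.load(f"{n}.npy").astype(np.uint8);h=cv2.cvtColor(im,cv2.COLOR_BGR2HSV).astype(int)
    H,S,V=h[...,0],h[...,1],h[...,2]
    box=(440,155,500,240) if n=="top" else (325,143,395,170)
    for nm,mk in(("blue",(H>100)&(H<125)&(S>110)),("green",(H>45)&(H<85)&(S>90)),("red",((H<6)|(H>172))&(S>150))):
        m,u,v=cen(mk,box); print(n,nm,len(u),u.mean(),v.mean(),u.min(),u.max(),v.min(),v.max())
        if nm!="blue": print("  cast z48",cast(n,(u.mean(),v.mean()),0.048)[0])
# housing foot
im=np.load("top.npy").astype(np.uint8);h=cv2.cvtColor(im,cv2.COLOR_BGR2HSV).astype(int)
m,u,v=cen((h[...,1]<75)&(h[...,2]>20),(220,200,275,265))
c=max(cv2.findContours(m.astype(np.uint8),0,1)[0],key=cv2.contourArea)[:,0]
print(cv2.approxPolyDP(c,2,True)[:,0].tolist())
hull=cast("top",c,0.014)
np.save("foot.npy",hull)
b=m.astype(np.uint8)*255
cv2.imwrite("pics/fm.png",cv2.resize(np.hstack([b[190:275,215:310],im[190:275,215:310,2]]),None,fx=4,fy=4,interpolation=0))
E
```

```text
top blue 396 468.92676767676767 200.17929292929293 459 479 181 219
top green 33 462.4848484848485 180.93939393939394 456 470 179 184
  cast z48 [ 0.6012349  -0.30764605  0.048     ]
top red 34 475.0882352941176 219.7058823529412 468 482 217 222
  cast z48 [ 0.49846516 -0.33405174  0.048     ]
side blue 140 362.3 155.2642857142857 350 375 153 158
side green 8 347.875 155.375 347 348 151 159
  cast z48 [ 0.60009229 -0.31030266  0.048     ]
side red 7 377.0 154.85714285714286 377 377 151 159
  cast z48 [ 0.50015111 -0.33626939  0.048     ]
[[249, 205], [228, 218], [250, 259], [272, 246]]
```

View pics/fm.png

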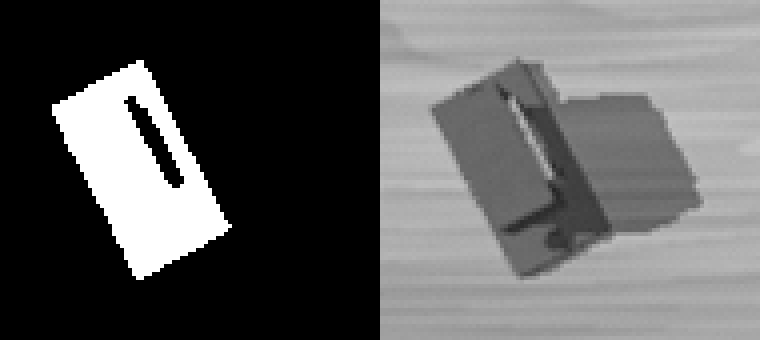

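```bash
python3 - <<'E'
from h import *
from scipy.optimize import least_squares
im=np.load("top.npy").astype(np.float32)
up=cv2.cvtColor(im.astype(np.uint8),cv2.COLOR_BGR2HSV)[...,1].astype(np.float32)
# subpixel edge along the normals of given segments, using saturation
def edge(p,q,z,img=up,n=40,w=3.0,t0=.12,t1=.88,n_="top"):
    p,q=np.array(p,float),np.array(q,float); d=(q-p)/np.linalg.norm(q-p); nn=np.array([-d[1],d[0]])
    out=[]
    s=np.arange(-w,w+.01,.1)
    for t in np.linspace(t0,t1,n):
        c=p+t*(q-p); pts=c+s[:,None]*nn
        pr=cv2.remap(img,pts[:,0].astype(np.float32)[None],pts[:,1].astype(np.float32)[None],cv2.INTER_LINEAR)[0]
        g=np.abs(np.gradient(cv2.GaussianBlur(pr[None],(0,0),3)[0])); g2=g**2
        out.append(c+nn*(g2*s).sum()/g2.sum())
    out=np.array(out)
    P=cast(n_,out,z)[:,:2]
    for _ in range(3):
        vx,vy,x0,y0=cv2.fitLine(P.astype(np.float32),cv2.DIST_HUBER,0,.001,.001).ravel()
    r=(P-[x0,y0])@[-vy,vx]
    return np.array([x0,y0]),np.array([vx,vy]),r.std()
front=edge((249.3,205),(272.5,246.5),.014)
e1=edge((228,218),(249,205),.014); e2=edge((250,259.5),(272,247.3),.014,t0=.5,t1=.95)
e1b=edge((228,218),(249,205),.014,t0=.75,t1=.97)
for nm,e in(("front",front),("endA",e1),("endAr",e1b),("endB",e2)): print(nm,e[0],np.degrees(np.arctan2(e[1][1],e[1][0])),e[2])
# brass mask
h=cv2.cvtColor(im.astype(np.uint8),cv2.COLOR_BGR2HSV).astype(int)
m=((h[...,1]>120)&(h[...,0]>15)&(h[...,0]<30)); sub=np.zeros_like(m);sub[210:240,242:264]=m[210:240,242:264]
v,u=np.nonzero(sub);r=cv2.minAreaRect(np.c_[u,v].astype(np.float32));print(r,cv2.boxPoints(r))
c=cast("top",r[0],.103)[0];print("brass top centre@z103",c)
B=cast("top",cv2.boxPoints(r),.103);print(B)
I=lambda a,b:a[0]+a[1]*np.linalg.solve(np.c_[a[1],-b[1]],b[0]-a[0])[0]
A=I(front,e1b);Bq=I(front,e2);print("front corners",A,Bq,np.linalg.norm(A-Bq))
E
```

```text
front [0.497874   0.22595927] 27.460983 0.00027504521815482143
endA [0.54150105 0.2847103 ] -62.246727 0.0002371595832982323
endAr [0.5504792  0.26728815] -63.382034 0.00013842176784219148
endB [0.4310004  0.21357171] -61.4787 0.0002897612938701448
((254.5, 224.5), (21.0, 15.0), 90.0) [[247. 214.]
 [262. 214.]
 [262. 235.]
 [247. 235.]]
brass top centre@z103 [0.49217989 0.23120308 0.103     ]
[[0.51896279 0.25005748 0.103     ]
 [0.51818781 0.21240889 0.103     ]
 [0.46557375 0.21247312 0.103     ]
 [0.46632357 0.24988771 0.103     ]]
front corners [0.55604154 0.25618905] [0.4404785  0.19613072] 0.13023753
```

```bash
python3 - <<'E'
from h import *
o=np.array([370,155.])
p=cast("top",[np.array([475,215])/6+o,np.array([540,418])/6+o],.01)[:,:2]
d=p[0]-p[1];print(p,np.linalg.norm(d),np.degrees(np.arctan2(d[1],d[0])))
t=np.radians(14.5);n=np.array([np.sin(t),-np.cos(t)])
print("cradle mid",p.mean(0)+.032*n)
print(tri((462.48,180.94),(347.9,155.4)),tri((475.09,219.7),(377,154.9)))
s=robot.get_state();print(s["time_s"])
T=s["tool_rot"];d=np.array([.550,-.320,.20])-s["eef_pos"];print("tool shift",T.T@d)
E
```

```text
[[ 0.58167168 -0.28037905]
 [ 0.48980991 -0.30399609]] 0.09484908268468843 14.418104111307834
cradle mid [ 0.54375295 -0.32316829]
(array([ 0.60021419, -0.30734559,  0.0493388 ]), np.float64(0.0015550149014032252)) (array([ 0.49910805, -0.33373563,  0.04895739]), np.float64(0.0014452835324289329))
0.3
tool shift [ 0.35774579 -0.14856544  0.03102909]
```

```bash
python3 -m crank '[{"tx":0.045,"ty":-0.019,"tz":0.004,"az":1.5},{"tx":0.09,"ty":-0.037,"tz":0.008,"az":3},{"tx":0.135,"ty":-0.056,"tz":0.012,"az":5},{"tx":0.18,"ty":-0.075,"tz":0.016,"az":6},{"tx":0.225,"ty":-0.094,"tz":0.02,"az":8},{"tx":0.27,"ty":-0.112,"tz":0.024,"az":9},{"tx":0.315,"ty":-0.131,"tz":0.028,"az":10},{"tx":0.358,"ty":-0.149,"tz":0.031,"az":11.1}]' 0.085 40; python3 -m crank '[{},{},{}]'
python3 - <<'E'
from h import *
s=robot.get_state();T=s["tool_rot"];print(s["eef_pos"],np.degrees(np.arctan2(T[1,0],T[0,0])),s["joint_pos"])
print(T.T@(np.array([.5497,-.3205,.09])-s["eef_pos"]))
im=viewer.get_image("top")[:,:,::-1];cv2.imwrite("pics/t1.png",cv2.resize(im[140:250,400:540],None,fx=5,fy=5))
E
```

```text
[ 0.29159196 -0.6085883   0.23096166] 25.60324155231562 [ 1.01590442  0.47731787  0.02234214  1.55571176 -0.01145862  1.10928102
 -0.08307659]
[ 0.35726528 -0.14817957  0.14102891]schema error: expected keys tx, ty, tz, ax, ay, az
schema error: expected keys tx, ty, tz, ax, ay, az
```

View pics/t1.png

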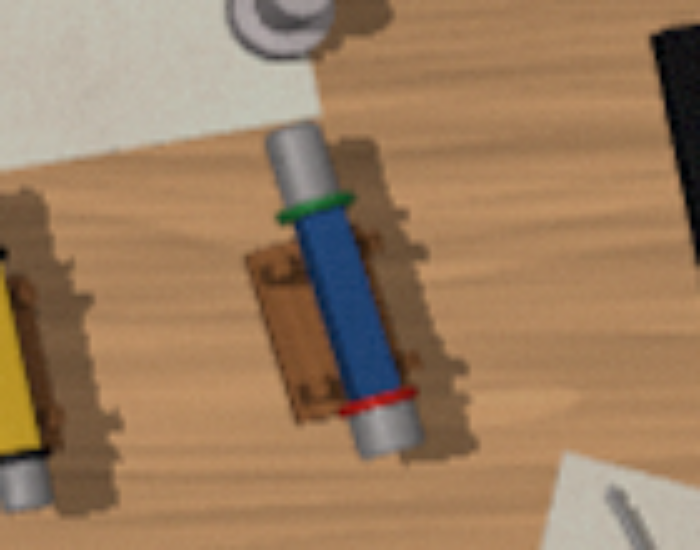

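The crop shows the blue gauge (green collar up, red down) undisturbed. The move was refused because every row needs all six keys, so I'll resend it with them.

```bash
python3 -m crank '[{"tx":0.045,"ty":-0.019,"tz":0.004,"ax":0,"ay":0,"az":1.5},{"tx":0.09,"ty":-0.037,"tz":0.008,"ax":0,"ay":0,"az":3},{"tx":0.135,"ty":-0.056,"tz":0.012,"ax":0,"ay":0,"az":5},{"tx":0.18,"ty":-0.075,"tz":0.016,"ax":0,"ay":0,"az":6},{"tx":0.225,"ty":-0.094,"tz":0.02,"ax":0,"ay":0,"az":8},{"tx":0.27,"ty":-0.112,"tz":0.024,"ax":0,"ay":0,"az":9},{"tx":0.315,"ty":-0.131,"tz":0.028,"ax":0,"ay":0,"az":10},{"tx":0.358,"ty":-0.149,"tz":0.031,"ax":0,"ay":0,"az":11.1}]' 0.085 40; python3 -m crank '[{"tx":0,"ty":0,"tz":0,"ax":0,"ay":0,"az":0},{"tx":0,"ty":0,"tz":0,"ax":0,"ay":0,"az":0},{"tx":0,"ty":0,"tz":0,"ax":0,"ay":0,"az":0}]'
python3 - <<'E'
from h import *
s=robot.get_state();T=s["tool_rot"];print(s["eef_pos"],np.degrees(np.arctan2(T[1,0],T[0,0])),s["joint_pos"],s["ft_force"])
print(T.T@(np.array([.5497,-.3205,.09])-s["eef_pos"]))
im=viewer.get_image("top")[:,:,::-1];cv2.imwrite("pics/t2.png",cv2.resize(im[140:250,400:540],None,fx=5,fy=5))
E
```

```text
time_s: 1.15
eef_pos: [0.5514, -0.3178, 0.2003]
tool_rot: [[0.968, 0.25, 0.0], [0.25, -0.968, 0.0], [0.0, 0.0, -1.0]]
ft_force: [-0.4, -0.2, -0.3]
grip_width: 0.994
time_s: 1.45
eef_pos: [0.5492, -0.3211, 0.2003]
tool_rot: [[0.969, 0.249, -0.001], [0.249, -0.969, -0.001], [-0.001, 0.001, -1.0]]
ft_force: [0.1, -0.3, 0.6]
grip_width: 0.994
[ 0.54921881 -0.32106623  0.20032735] 14.406522310736483 [ 0.46275047  0.44310545 -0.04352391  1.68224683  0.02312849  1.01695623
 -0.90810004] [ 0.14616289 -0.3282931   0.63298798]
[ 0.00069663 -0.0005003   0.11032652]
```

View pics/t2.png

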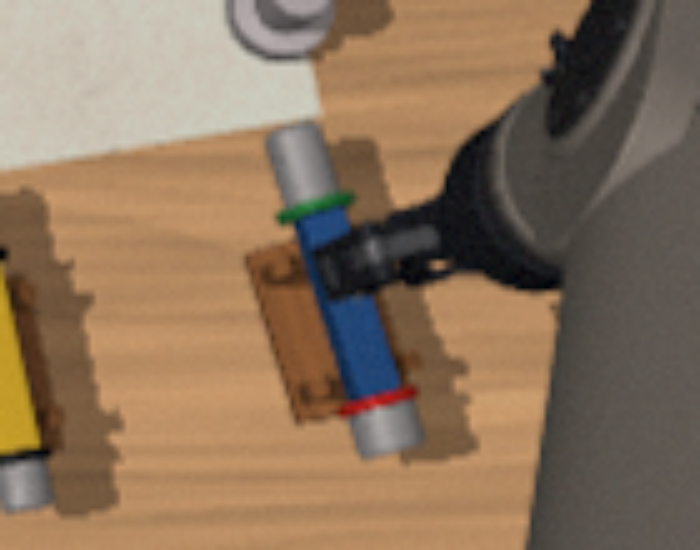

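```bash
python3 -m crank '[{"tx":0,"ty":0,"tz":0.045,"ax":0,"ay":0,"az":0},{"tx":0,"ty":0,"tz":0.09,"ax":0,"ay":0,"az":0},{"tx":0,"ty":0,"tz":0.13,"ax":0,"ay":0,"az":0},{"tx":0,"ty":0,"tz":0.155,"ax":0,"ay":0,"az":0},{"tx":0,"ty":0,"tz":0.168,"ax":0,"ay":0,"az":0},{"tx":0,"ty":0,"tz":0.173,"ax":0,"ay":0,"az":0},{"tx":0,"ty":0,"tz":0.173,"ax":0,"ay":0,"az":0},{"tx":0,"ty":0,"tz":0.173,"ax":0,"ay":0,"az":0}]'; python3 -m crank '[{"tx":0,"ty":0,"tz":0,"ax":0,"ay":0,"az":0},{"tx":0,"ty":0,"tz":0,"ax":0,"ay":0,"az":0},{"tx":0,"ty":0,"tz":0,"ax":0,"ay":0,"az":0},{"tx":0,"ty":0,"tz":0,"ax":0,"ay":0,"az":0},{"tx":0,"ty":0,"tz":0,"ax":0,"ay":0,"az":0},{"tx":0,"ty":0,"tz":0,"ax":0,"ay":0,"az":0}]' 0.01 60
```

```text
time_s: 2.3
eef_pos: [0.5511, -0.3206, 0.0289]
tool_rot: [[0.968, 0.25, 0.002], [0.25, -0.968, -0.001], [0.002, 0.002, -1.0]]
ft_force: [-0.2, -0.6, 0.7]
grip_width: 0.991
time_s: 2.9
eef_pos: [0.5504, -0.3197, 0.0277]
tool_rot: [[0.968, 0.25, 0.001], [0.25, -0.968, -0.0], [0.0, 0.0, -1.0]]
ft_force: [-0.5, 1.4, 4.3]
grip_width: 0.273
```

```bash
python3 -m crank '[{"tx":0,"ty":0,"tz":-0.01,"ax":0,"ay":0,"az":0},{"tx":0,"ty":0,"tz":-0.03,"ax":0,"ay":0,"az":0},{"tx":0,"ty":0,"tz":-0.07,"ax":0,"ay":0,"az":0},{"tx":0,"ty":0,"tz":-0.11,"ax":0,"ay":0,"az":0},{"tx":0,"ty":0,"tz":-0.14,"ax":0,"ay":0,"az":0},{"tx":0,"ty":0,"tz":-0.155,"ax":0,"ay":0,"az":0},{"tx":0,"ty":0,"tz":-0.155,"ax":0,"ay":0,"az":0},{"tx":0,"ty":0,"tz":-0.155,"ax":0,"ay":0,"az":0}]'
python3 - <<'E'
from h import *
s=robot.get_state();T=s["tool_rot"];print(s["eef_pos"],np.degrees(np.arctan2(T[1,0],T[0,0])),s["ft_force"],s["torque"])
a=viewer.get_image("top")[:,:,::-1];b=viewer.get_image("side")[:,:,::-1]
cv2.imwrite("pics/t3.png",np.hstack([cv2.resize(a[120:260,400:540],(420,420)),cv2.resize(b[90:190,300:400],(380,420))]))
E
```

```text
time_s: 3.7
eef_pos: [0.5492, -0.3192, 0.1807]
tool_rot: [[0.968, 0.25, -0.002], [0.25, -0.968, 0.001], [-0.002, -0.002, -1.0]]
ft_force: [0.4, 0.2, -4.5]
grip_width: 0.276
[ 0.54915509 -0.31919751  0.18071174] 14.503357348709969 [ 0.43129019  0.16244635 -4.50740835] [ 0.05045545  0.0664525  -0.05431667]
```

View pics/t3.png

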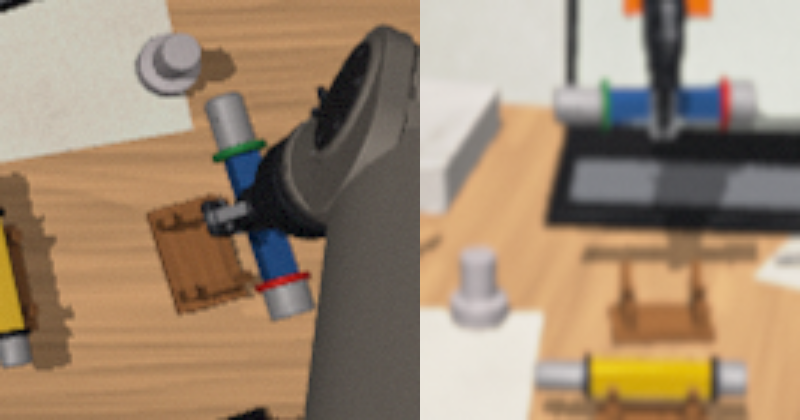

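```bash
python3 -m crank '[{"tx":0.006,"ty":-0.022,"tz":0,"ax":0,"ay":0,"az":-6},{"tx":0.017,"ty":-0.066,"tz":0,"ax":0,"ay":0,"az":-14},{"tx":0.029,"ty":-0.112,"tz":0,"ax":0,"ay":0,"az":-22},{"tx":0.041,"ty":-0.158,"tz":0,"ax":0,"ay":0,"az":-30},{"tx":0.053,"ty":-0.204,"tz":0,"ax":0,"ay":0,"az":-38},{"tx":0.065,"ty":-0.25,"tz":0,"ax":0,"ay":0,"az":-46},{"tx":0.077,"ty":-0.296,"tz":0,"ax":0,"ay":0,"az":-54},{"tx":0.087,"ty":-0.335,"tz":0,"ax":0,"ay":0,"az":-62}]'
python3 -m crank '[{"tx":0,"ty":0,"tz":0,"ax":0,"ay":0,"az":-8},{"tx":0,"ty":0,"tz":0,"ax":0,"ay":0,"az":-16},{"tx":0,"ty":0,"tz":0,"ax":0,"ay":0,"az":-24},{"tx":0,"ty":0,"tz":0,"ax":0,"ay":0,"az":-32},{"tx":0,"ty":0,"tz":0,"ax":0,"ay":0,"az":-38},{"tx":0,"ty":0,"tz":0,"ax":0,"ay":0,"az":-41},{"tx":0,"ty":0,"tz":0,"ax":0,"ay":0,"az":-41},{"tx":0,"ty":0,"tz":0,"ax":0,"ay":0,"az":-41}]'
cat > st.py <<'E'
from h import *
import sys
s=robot.get_state();T=s["tool_rot"];print(s["eef_pos"].round(4),"yaw",np.degrees(np.arctan2(T[1,0],T[0,0])).round(2),"F",s["ft_force"].round(1),"t",s["time_s"],"g",round(s["grip_width"],3),"q",s["joint_pos"].round(2))
print("tilt",T.round(4).tolist())
if len(sys.argv)>3: print("shift",(T.T@(np.array(list(map(float,sys.argv[1:4])))-s["eef_pos"])).round(4))
E
python3 st.py 0.5508 0.1250 0.12
```

```text
time_s: 4.6
eef_pos: [0.5492, 0.0293, 0.1808]
tool_rot: [[0.226, 0.974, -0.003], [0.974, -0.226, 0.001], [0.0, -0.003, -1.0]]
ft_force: [0.8, 0.4, -4.4]
grip_width: 0.274
time_s: 5.4
eef_pos: [0.5499, 0.0262, 0.1812]
tool_rot: [[-0.46, 0.888, -0.002], [0.888, 0.46, 0.0], [0.001, -0.002, -1.0]]
ft_force: [-0.5, 0.1, -3.3]
grip_width: 0.273
[0.5499 0.0262 0.1812] yaw 117.4 F [-0.5  0.1 -3.3] t 5.4 g 0.273 q [ 0.27  0.38 -0.53  1.88  0.23  0.95  0.11]
tilt [[-0.4603, 0.8878, -0.002], [0.8878, 0.4603, 0.0001], [0.001, -0.0017, -1.0]]
shift [0.0872 0.0464 0.0612]
```

```bash
python3 -m crank '[{"tx":0.03,"ty":0.016,"tz":0.01,"ax":0,"ay":0,"az":0},{"tx":0.065,"ty":0.035,"tz":0.035,"ax":0,"ay":0,"az":0},{"tx":0.087,"ty":0.0464,"tz":0.07,"ax":0,"ay":0,"az":0},{"tx":0.087,"ty":0.0464,"tz":0.1,"ax":0,"ay":0,"az":0},{"tx":0.087,"ty":0.0464,"tz":0.12,"ax":0,"ay":0,"az":0},{"tx":0.087,"ty":0.0464,"tz":0.126,"ax":0,"ay":0,"az":0},{"tx":0.087,"ty":0.0464,"tz":0.126,"ax":0,"ay":0,"az":0},{"tx":0.087,"ty":0.0464,"tz":0.126,"ax":0,"ay":0,"az":0}]'
python3 st.py 0.5508 0.1250 0.0547
python3 - <<'E'
from h import *
for n in("top","side"): np.save(f"{n}1.npy",avg(n,2))
a=np.load("top1.npy");b=np.load("side1.npy")
cv2.imwrite("pics/t4.png",cv2.resize(a[185:285,220:330],None,fx=6,fy=6))
cv2.imwrite("pics/s4.png",cv2.resize(b[190:290,310:440],None,fx=6,fy=6))
E
```

```text
time_s: 6.2
eef_pos: [0.5523, 0.1251, 0.0572]
tool_rot: [[-0.461, 0.887, 0.001], [0.887, 0.461, 0.0], [-0.0, 0.001, -1.0]]
ft_force: [0.0, 0.8, -4.1]
grip_width: 0.27
[0.5523 0.1251 0.0572] yaw 117.45 F [ 0.   0.8 -4.1] t 6.2 g 0.27 q [ 0.04  0.57 -0.48  1.93  0.38  0.73 -0.19]
tilt [[-0.461, 0.8874, 0.0015], [0.8874, 0.461, 0.0004], [-0.0003, 0.0015, -1.0]]
shift [ 0.0006 -0.0014  0.0025][ WARN:0@4.341] global loadsave.cpp:1063 imwrite_ Unsupported depth image for selected encoder is fallbacked to CV_8U.
```

View pics/t4.png

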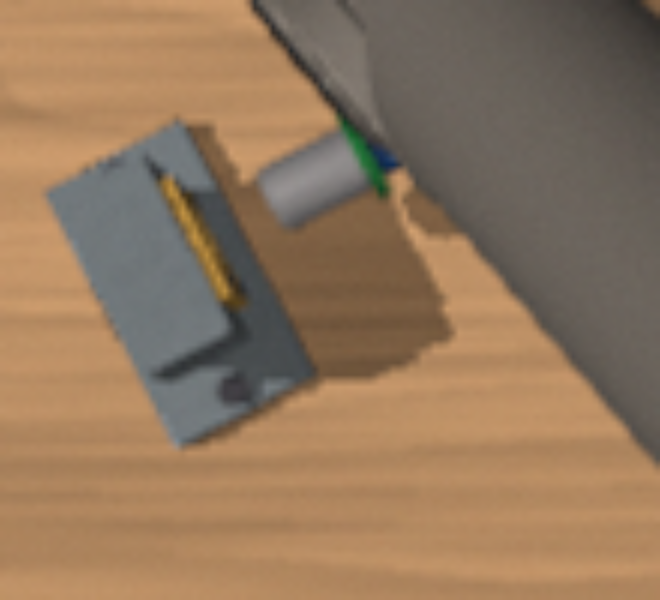

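View pics/s4.png

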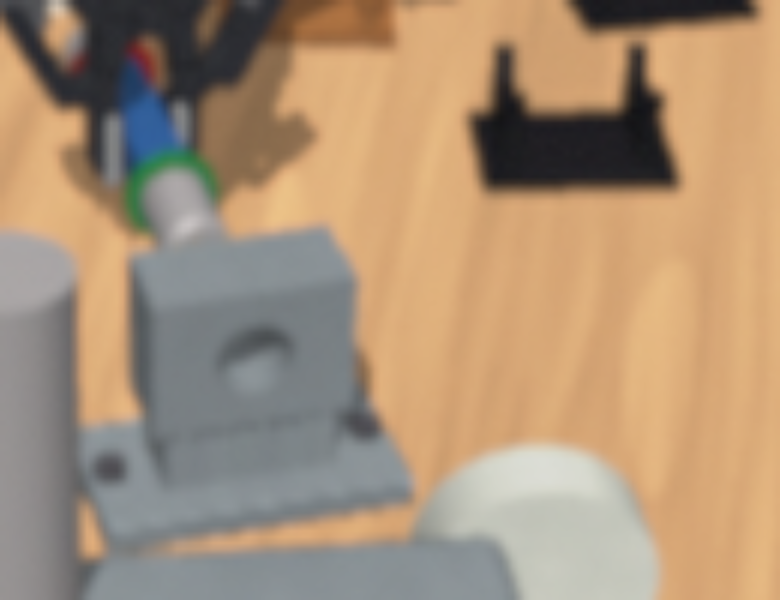

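```bash
python3 st.py 0.5508 0.1250 0.0547; cat > meas.py <<'E'
from h import *
import sys
def edge(img,n_,p,q,z,n=40,w=2.5,t0=.12,t1=.88):
    p,q=np.array(p,float),np.array(q,float); d=(q-p)/np.linalg.norm(q-p); nn=np.array([-d[1],d[0]]);out=[];s=np.arange(-w,w+.01,.1)
    for t in np.linspace(t0,t1,n):
        c=p+t*(q-p); pts=(c+s[:,None]*nn).astype(np.float32)
        pr=sum(np.gradient(cv2.GaussianBlur(cv2.remap(img[...,k].astype(np.float32),pts[:,0][None],pts[:,1][None],cv2.INTER_LINEAR),(0,0),3)[0])**2 for k in range(3))
        pr=pr**2; out.append(c+nn*(pr*s).sum()/pr.sum())
    P=cast(n_,np.array(out),z)[:,:2]
    vx,vy,x0,y0=cv2.fitLine(P.astype(np.float32),cv2.DIST_HUBER,0,.001,.001).ravel()
    r=(P-[x0,y0])@[-vy,vx]; return np.array([x0,y0]),np.degrees(np.arctan2(vy,vx)),r.std()
yaw=np.radians(117.46);X=np.array([np.cos(yaw),np.sin(yaw)]);Y=np.array([-X[1],X[0]]);M=np.array([.4941,.2341])
def loc(p): return np.array([(p-M)@X,(p-M)@Y])
E
python3 - <<'E'
from meas import *
a=np.load("top1.npy");f=lambda x,y:(x/6+220-.42,y/6+185-.42)
for nm,p,q in(("up",(272,176),(338,136)),("lo",(305,226),(376,192))):
    e=edge(a,"top",f(*p),f(*q),.075);print(nm,e,loc(e[0]))
# brass: top edges; ends
h=cv2.cvtColor(a.astype(np.uint8),cv2.COLOR_BGR2HSV).astype(int)
m=(h[...,1]>110)&(h[...,0]>13)&(h[...,0]<32)&(h[...,2]>110);m2=np.zeros_like(m);m2[213:238,245:262]=m[213:238,245:262]
big=cv2.resize(a[205:245,235:270],None,fx=14,fy=14,interpolation=cv2.INTER_CUBIC).clip(0,255).astype(np.uint8);cv2.imwrite("pics/br.png",big)
E
```

```text
[0.5523 0.125  0.0574] yaw 117.47 F [-0.3 -0.2 -3.7] t 6.4 g 0.274 q [ 0.04  0.57 -0.48  1.93  0.38  0.73 -0.19]
tilt [[-0.4612, 0.8873, 0.002], [0.8873, 0.4612, 0.0003], [-0.0006, 0.0019, -1.0]]
shift [ 0.0007 -0.0013  0.0027]
up (array([0.5332961 , 0.19641608], dtype=float32), np.float32(-62.05745), np.float64(0.00025041743264039444)) [-0.05151266 -0.01740284]
lo (array([0.50871694, 0.18065895], dtype=float32), np.float32(-64.17999), np.float64(0.00026557232351190395)) [-0.0541603   0.01167314]
```

View pics/br.png

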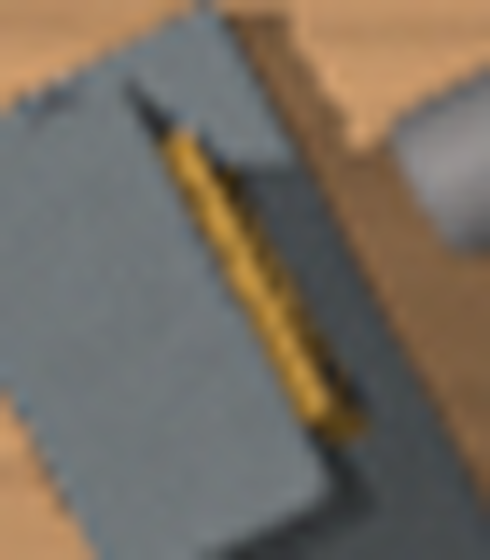

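```bash
python3 - <<'E'
from meas import *
f=lambda x,y:(x/14+235-.46,y/14+205-.46)
for p in((165,142),(195,128),(310,425),(352,432),(258,285)):
    print(p,loc(cast("top",f(*p),.103)[0][:2]))
# housing block top face (z .107) corners in crop: near corner
for p in((335,485),(125,85)): print(p,loc(cast("top",f(*p),.107)[0][:2]))
# rear bore hole in side view: rear opening at x=+40 from mouth... dark/light ellipse
b=np.load("side1.npy");cv2.imwrite("pics/hole.png",cv2.resize(b[225:275,325:375].clip(0,255).astype(np.uint8),None,fx=12,fy=12,interpolation=cv2.INTER_CUBIC))
E
```

```text
(165, 142) [ 0.00496976 -0.02870092]
(195, 128) [-0.00090911 -0.02836324]
(310, 425) [0.00548886 0.02870771]
(352, 432) [-0.00050612  0.03339516]
(258, 285) [0.0021368  0.00208728]
(335, 485) [0.00614388 0.0407978 ]
(125, 85) [ 0.00621442 -0.04052635]
```

View pics/hole.png

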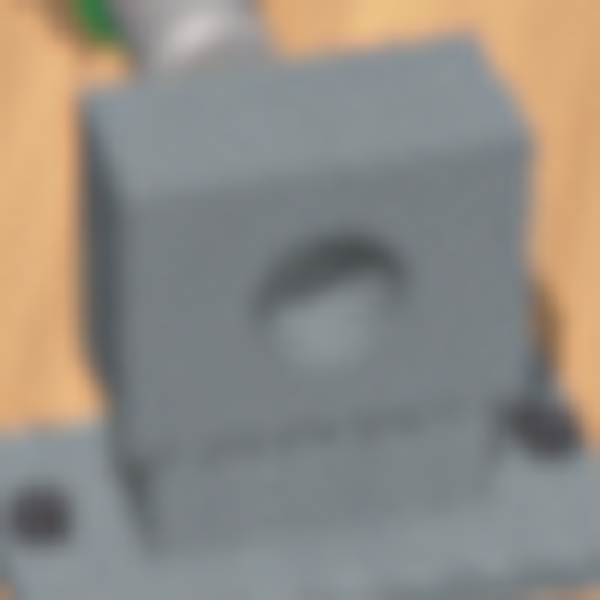

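```bash
python3 -m crank '[{"tx":0.0005,"ty":-0.0012,"tz":0.0012,"ax":0,"ay":0,"az":0},{"tx":0.0007,"ty":-0.0025,"tz":0.0025,"ax":0,"ay":0,"az":0},{"tx":0.0007,"ty":-0.0025,"tz":0.0025,"ax":0,"ay":0,"az":0},{"tx":0.0007,"ty":-0.0025,"tz":0.0025,"ax":0,"ay":0,"az":0}]'
python3 st.py 0.5508 0.1250 0.0547
python3 - <<'E'
from meas import *
for n in("top","side"): np.save(f"{n}2.npy",avg(n,2))
a=np.load("top2.npy");b=np.load("side2.npy");f=lambda x,y:(x/6+220-.42,y/6+185-.42)
for nm,p,q in(("up",(272,176),(338,136)),("lo",(303,226),(374,192)),("nose",(262,188),(288,228))):
    e=edge(a,"top",f(*p),f(*q),.075);print(nm,e[1:],loc(e[0]))
h=cv2.cvtColor(b.clip(0,255).astype(np.uint8),cv2.COLOR_BGR2HSV).astype(int)
m=(h[...,0]>45)&(h[...,0]<85)&(h[...,1]>80)
m[:, :320]=0;m[:,360:]=0;m[:205]=0;m[235:]=0
v,u=np.nonzero(m);el=cv2.fitEllipse(cv2.findContours(m.astype(np.uint8),0,1)[0][0]);print("side green ellipse",el)
P0=np.r_[M-.056*X,.075];print("expected collar px for axis z75 (at x=-82)",proj("side",np.r_[M-.0817*X,.075]))
sgn=cast("side",el[0],.075)[0];print(loc(sgn[:2]))
E
```

```text
time_s: 6.8
eef_pos: [0.5489, 0.1244, 0.0538]
tool_rot: [[-0.462, 0.887, -0.0], [0.887, 0.462, -0.0], [-0.0, -0.0, -1.0]]
ft_force: [-0.4, -0.3, -3.6]
grip_width: 0.278
[0.5489 0.1244 0.0538] yaw 117.5 F [-0.4 -0.3 -3.6] t 6.8 g 0.278 q [ 0.04  0.57 -0.48  1.94  0.39  0.72 -0.19]
tilt [[-0.4617, 0.887, -0.0001], [0.887, 0.4617, -0.0001], [-0.0, -0.0001, -1.0]]
shift [-0.0004  0.002  -0.0009]
up (np.float32(-61.850185), np.float64(0.0002482114604707845)) [-0.05208738 -0.01392689]
lo (np.float32(-60.95988), np.float64(0.000319776001395756)) [-0.05371637  0.01331602]
nose (np.float32(26.974476), np.float64(0.00019586831620619274)) [-0.02805965  0.00056888]
side green ellipse ((339.59979248046875, 223.19508361816406), (12.330748558044434, 14.018367767333984), 57.44786834716797)
expected collar px for axis z75 (at x=-82) [[338.59648818 221.20324844]]
[-7.17494825e-02 -1.72462728e-05]
```

```bash
python3 -m crank '[{"tx":0.006,"ty":0,"tz":-0.0005,"ax":0,"ay":0,"az":0},{"tx":0.014,"ty":0,"tz":-0.0005,"ax":0,"ay":0,"az":0},{"tx":0.02,"ty":0,"tz":-0.0005,"ax":0,"ay":0,"az":0},{"tx":0.02,"ty":0,"tz":-0.0005,"ax":0,"ay":0,"az":0},{"tx":0.02,"ty":0,"tz":-0.0005,"ax":0,"ay":0,"az":0}]'
python3 st.py 0.52 0.1837 0.0547
python3 - <<'E'
from meas import *
for n in("top","side"): np.save(f"{n}3.npy",avg(n,2))
a=np.load("top3.npy");b=np.load("side3.npy")
cv2.imwrite("pics/t5.png",np.hstack([cv2.resize(a[195:255,230:300].clip(0,255).astype(np.uint8),(420,360)),cv2.resize(b[200:260,320:380].clip(0,255).astype(np.uint8),(360,360))]))
E
```

```text
time_s: 7.5
eef_pos: [0.5396, 0.1425, 0.0543]
tool_rot: [[-0.463, 0.887, 0.0], [0.887, 0.463, -0.0], [-0.0, -0.0, -1.0]]
ft_force: [-0.2, -0.7, -3.2]
grip_width: 0.274
[0.5396 0.1425 0.0543] yaw 117.55 F [-0.2 -0.7 -3.2] t 7.5 g 0.274 q [ 0.    0.57 -0.48  1.95  0.39  0.72 -0.23]
tilt [[-0.4625, 0.8866, 0.0001], [0.8866, 0.4625, -0.0001], [-0.0002, -0.0, -1.0]]
shift [ 0.0456  0.0017 -0.0004]
```

View pics/t5.png

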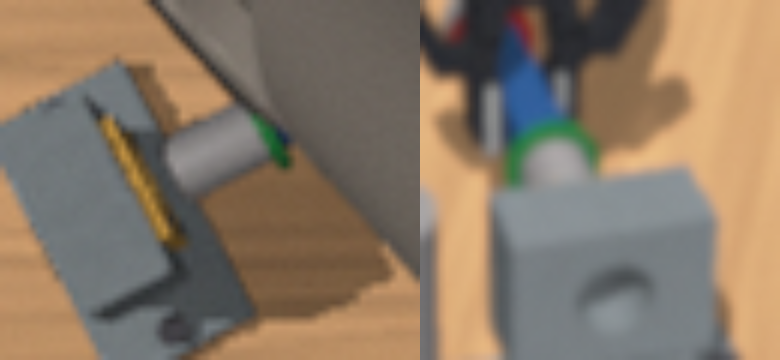

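```bash
python3 - <<'E'
from meas import *
a=np.load("top3.npy");f=lambda x,y:(x/6+230-.42,y/6+195-.42)
for nm,p,q in(("up",(172,142),(235,108)),("lo",(200,192),(268,158)),("up2",(180,138),(225,114)),("lo2",(210,188),(255,164))):
    e=edge(a,"top",f(*p),f(*q),.075);print(nm,e[1:],loc(e[0]))
E
python3 -m crank '[{"tx":0.003,"ty":0,"tz":0,"ax":0,"ay":0,"az":0},{"tx":0.006,"ty":0,"tz":0,"ax":0,"ay":0,"az":0},{"tx":0.008,"ty":0,"tz":0,"ax":0,"ay":0,"az":0},{"tx":0.010,"ty":0,"tz":0,"ax":0,"ay":0,"az":0},{"tx":0.010,"ty":0,"tz":0,"ax":0,"ay":0,"az":0}]'
python3 st.py 0.52 0.1837 0.0547
```

```text
up (np.float32(-62.05242), np.float64(0.0007775445782297071)) [-0.03237649 -0.0139348 ]
lo (np.float32(-64.23871), np.float64(0.0003284540868945532)) [-0.03129545  0.01310095]
up2 (np.float32(-65.980064), np.float64(0.00047581135429311576)) [-0.0300552  -0.01415375]
lo2 (np.float32(-65.07108), np.float64(0.0003085683710513444)) [-0.03071142  0.0130478 ]
time_s: 8.2
eef_pos: [0.5349, 0.1516, 0.0543]
tool_rot: [[-0.462, 0.887, -0.0], [0.887, 0.462, 0.0], [0.0, 0.0, -1.0]]
ft_force: [0.6, -0.0, -3.8]
grip_width: 0.272
[0.5349 0.1516 0.0543] yaw 117.54 F [ 0.6 -0.  -3.8] t 8.2 g 0.272 q [-0.01  0.56 -0.48  1.95  0.39  0.72 -0.25]
tilt [[-0.4624, 0.8867, -0.0], [0.8867, 0.4624, 0.0002], [0.0002, 0.0001, -1.0]]
shift [ 0.0354  0.0016 -0.0004]
```

```bash
python3 -m crank '[{"tx":0.002,"ty":0,"tz":0,"ax":0,"ay":0,"az":0},{"tx":0.004,"ty":0,"tz":0,"ax":0,"ay":0,"az":0},{"tx":0.006,"ty":0,"tz":0,"ax":0,"ay":0,"az":0},{"tx":0.008,"ty":0,"tz":0,"ax":0,"ay":0,"az":0},{"tx":0.008,"ty":0,"tz":0,"ax":0,"ay":0,"az":0}]'
python3 st.py 0.52 0.1837 0.0547
```

```text
time_s: 8.7
eef_pos: [0.5317, 0.159, 0.0545]
tool_rot: [[-0.462, 0.887, 0.001], [0.887, 0.462, 0.001], [0.0, 0.001, -1.0]]
ft_force: [2.3, 1.4, -3.5]
grip_width: 0.271
[0.5317 0.159  0.0545] yaw 117.52 F [ 2.3  1.4 -3.5] t 8.7 g 0.271 q [-0.02  0.56 -0.48  1.95  0.39  0.72 -0.26]
tilt [[-0.462, 0.8869, 0.0009], [0.8869, 0.462, 0.001], [0.0005, 0.0012, -1.0]]
shift [ 0.0273  0.001  -0.0001]
```

```bash
python3 -m crank '[{"tx":0.001,"ty":0.0008,"tz":0,"ax":0,"ay":0,"az":0},{"tx":0.004,"ty":0.0009,"tz":0,"ax":0,"ay":0,"az":0},{"tx":0.007,"ty":0.0009,"tz":0,"ax":0,"ay":0,"az":0},{"tx":0.010,"ty":0.0009,"tz":0,"ax":0,"ay":0,"az":0},{"tx":0.010,"ty":0.0009,"tz":0,"ax":0,"ay":0,"az":0}]'
python3 st.py 0.52 0.1837 0.0547
```

```text
time_s: 9.2
eef_pos: [0.5272, 0.1683, 0.0543]
tool_rot: [[-0.463, 0.887, -0.0], [0.887, 0.463, 0.001], [0.001, 0.0, -1.0]]
ft_force: [0.9, 1.4, -3.0]
grip_width: 0.273
[0.5272 0.1683 0.0543] yaw 117.56 F [ 0.9  1.4 -3. ] t 9.2 g 0.273 q [-0.04  0.56 -0.49  1.96  0.39  0.71 -0.28]
tilt [[-0.4626, 0.8865, -0.0002], [0.8865, 0.4626, 0.0005], [0.0006, 0.0001, -1.0]]
shift [ 0.0169  0.0008 -0.0004]
```

```bash
python3 -m crank '[{"tx":0.003,"ty":0.0003,"tz":0,"ax":0,"ay":0,"az":0},{"tx":0.006,"ty":0.0004,"tz":0,"ax":0,"ay":0,"az":0},{"tx":0.009,"ty":0.0004,"tz":0,"ax":0,"ay":0,"az":0},{"tx":0.012,"ty":0.0004,"tz":0,"ax":0,"ay":0,"az":0},{"tx":0.012,"ty":0.0004,"tz":0,"ax":0,"ay":0,"az":0}]'
python3 st.py 0.52 0.1837 0.0547
```

```text
time_s: 9.7
eef_pos: [0.5218, 0.1789, 0.0543]
tool_rot: [[-0.463, 0.887, -0.0], [0.887, 0.463, 0.0], [0.0, -0.0, -1.0]]
ft_force: [-0.5, -0.0, -3.9]
grip_width: 0.271
[0.5218 0.1789 0.0543] yaw 117.56 F [-0.5 -0.  -3.9] t 9.7 g 0.271 q [-0.06  0.56 -0.49  1.96  0.39  0.71 -0.3 ]
tilt [[-0.4626, 0.8865, -0.0005], [0.8865, 0.4626, 0.0002], [0.0004, -0.0004, -1.0]]
shift [ 0.0051  0.0006 -0.0004]
```

```bash
python3 -m crank '[{"tx":0.0015,"ty":0,"tz":0,"ax":0,"ay":0,"az":0},{"tx":0.003,"ty":0,"tz":0,"ax":0,"ay":0,"az":0},{"tx":0.003,"ty":0,"tz":0,"ax":0,"ay":0,"az":0},{"tx":0.003,"ty":0,"tz":0,"ax":0,"ay":0,"az":0}]'
python3 st.py 0.52 0.1837 0.0547
```

```text
time_s: 10.1
eef_pos: [0.521, 0.1809, 0.0543]
tool_rot: [[-0.462, 0.887, -0.0], [0.887, 0.462, -0.0], [-0.0, -0.0, -1.0]]
ft_force: [-0.1, 0.4, -3.7]
grip_width: 0.273
[0.521  0.1809 0.0543] yaw 117.5 F [-0.1  0.4 -3.7] t 10.1 g 0.273 q [-0.07  0.56 -0.49  1.96  0.39  0.71 -0.31]
tilt [[-0.4618, 0.887, -0.0001], [0.887, 0.4618, -0.0001], [-0.0001, -0.0001, -1.0]]
shift [ 0.0029  0.0004 -0.0004]
```

```bash
python3 - <<'E'
from meas import *
a=viewer.get_image("top")[:,:,::-1];b=viewer.get_image("side")[:,:,::-1]
cv2.imwrite("pics/t6.png",np.hstack([cv2.resize(a[195:255,230:300],(420,360)),cv2.resize(b[200:260,320:380],(360,360))]))
E
```

```text
(no output)
```

View pics/t6.png

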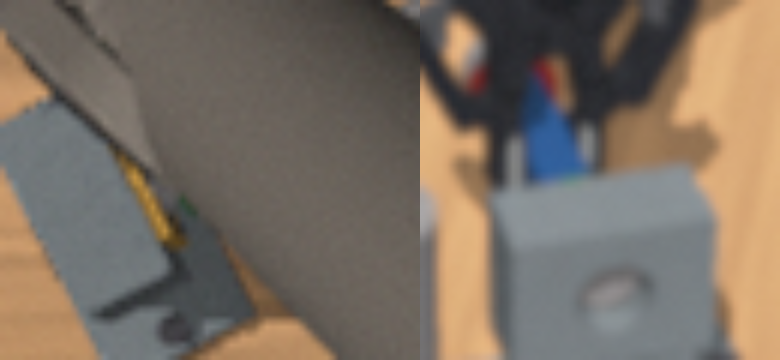

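```bash
python3 -m crank '[{"tx":0.0015,"ty":0,"tz":0,"ax":0,"ay":0,"az":0},{"tx":0.002,"ty":0,"tz":0,"ax":0,"ay":0,"az":0},{"tx":0.002,"ty":0,"tz":0,"ax":0,"ay":0,"az":0}]'
python3 st.py 0.52 0.1837 0.0547;python3 -m crank '[{"tx":0.001,"ty":0,"tz":0,"ax":0,"ay":0,"az":0},{"tx":0.0015,"ty":0,"tz":0,"ax":0,"ay":0,"az":0},{"tx":0.0015,"ty":0,"tz":0,"ax":0,"ay":0,"az":0}]'
python3 st.py 0.52 0.1837 0.0547
```

```text
time_s: 10.5
eef_pos: [0.52, 0.1829, 0.0543]
tool_rot: [[-0.462, 0.887, -0.0], [0.887, 0.462, 0.0], [0.0, -0.0, -1.0]]
ft_force: [0.7, 0.2, -3.8]
grip_width: 0.271
[0.52   0.1829 0.0543] yaw 117.51 F [ 0.7  0.2 -3.8] t 10.5 g 0.271 q [-0.07  0.56 -0.49  1.96  0.39  0.71 -0.31]
tilt [[-0.4619, 0.8869, -0.0], [0.8869, 0.4619, 0.0001], [0.0001, -0.0, -1.0]]
shift [ 0.0007  0.0004 -0.0004]
time_s: 10.8
eef_pos: [0.5194, 0.1842, 0.0543]
tool_rot: [[-0.462, 0.887, 0.0], [0.887, 0.462, 0.0], [0.0, 0.0, -1.0]]
ft_force: [0.0, -0.4, -4.0]
grip_width: 0.278
[0.5194 0.1842 0.0543] yaw 117.51 F [ 0.  -0.4 -4. ] t 10.8 g 0.278 q [-0.07  0.56 -0.49  1.96  0.39  0.71 -0.32]
tilt [[-0.4619, 0.8869, 0.0], [0.8869, 0.4619, 0.0001], [0.0, 0.0, -1.0]]
shift [-0.0007  0.0003 -0.0004]
```

```bash
python3 -m crank '[{"tx":0.001,"ty":0,"tz":0,"ax":0,"ay":0,"az":0},{"tx":0.0015,"ty":0,"tz":0,"ax":0,"ay":0,"az":0},{"tx":0.0015,"ty":0,"tz":0,"ax":0,"ay":0,"az":0}]'
python3 st.py 0.52 0.1837 0.0547
```

```text
time_s: 11.1
eef_pos: [0.5186, 0.1855, 0.0543]
tool_rot: [[-0.462, 0.887, 0.0], [0.887, 0.462, 0.0], [0.0, 0.0, -1.0]]
ft_force: [0.7, 0.3, -4.3]
grip_width: 0.268
[0.5186 0.1855 0.0543] yaw 117.51 F [ 0.7  0.3 -4.3] t 11.1 g 0.268 q [-0.08  0.56 -0.49  1.96  0.39  0.71 -0.32]
tilt [[-0.4619, 0.8869, 0.0], [0.8869, 0.4619, 0.0001], [0.0001, 0.0, -1.0]]
shift [-0.0022  0.0004 -0.0004]
```

```bash
python3 -m crank '[{"tx":0.001,"ty":0,"tz":0,"ax":0,"ay":0,"az":0},{"tx":0.0015,"ty":0,"tz":0,"ax":0,"ay":0,"az":0},{"tx":0.0015,"ty":0,"tz":0,"ax":0,"ay":0,"az":0}]'
python3 st.py 0.52 0.1837 0.0547
```

```text
time_s: 11.4
eef_pos: [0.518, 0.1869, 0.0543]
tool_rot: [[-0.462, 0.887, 0.0], [0.887, 0.462, 0.0], [0.0, 0.0, -1.0]]
ft_force: [-0.4, 0.9, -3.5]
grip_width: 0.272
[0.518  0.1869 0.0543] yaw 117.51 F [-0.4  0.9 -3.5] t 11.4 g 0.272 q [-0.08  0.56 -0.49  1.96  0.39  0.71 -0.32]
tilt [[-0.4619, 0.8869, 0.0], [0.8869, 0.4619, 0.0001], [0.0001, 0.0001, -1.0]]
shift [-0.0038  0.0003 -0.0004]
```

```bash
python3 -m crank '[{"tx":0.001,"ty":0,"tz":0,"ax":0,"ay":0,"az":0},{"tx":0.0015,"ty":0,"tz":0,"ax":0,"ay":0,"az":0},{"tx":0.0015,"ty":0,"tz":0,"ax":0,"ay":0,"az":0}]'
python3 st.py 0.52 0.1837 0.0547
```

```text
time_s: 11.7
eef_pos: [0.5173, 0.1881, 0.0543]
tool_rot: [[-0.462, 0.887, 0.0], [0.887, 0.462, 0.0], [-0.0, 0.0, -1.0]]
ft_force: [-0.2, -0.2, -3.6]
grip_width: 0.273
[0.5173 0.1881 0.0543] yaw 117.51 F [-0.2 -0.2 -3.6] t 11.7 g 0.273 q [-0.08  0.56 -0.49  1.96  0.39  0.71 -0.32]
tilt [[-0.4618, 0.887, 0.0001], [0.887, 0.4618, 0.0], [-0.0, 0.0001, -1.0]]
shift [-0.0051  0.0003 -0.0004]
```

```bash
python3 - <<'E'
from meas import *
a=viewer.get_image("top")[:,:,::-1];b=viewer.get_image("side")[:,:,::-1]
cv2.imwrite("pics/t7.png",np.hstack([cv2.resize(a[205:245,240:280],(400,400),interpolation=cv2.INTER_CUBIC),cv2.resize(b[210:260,325:375],(400,400),interpolation=cv2.INTER_CUBIC)]))
E
```

```text
(no output)
```

View pics/t7.png

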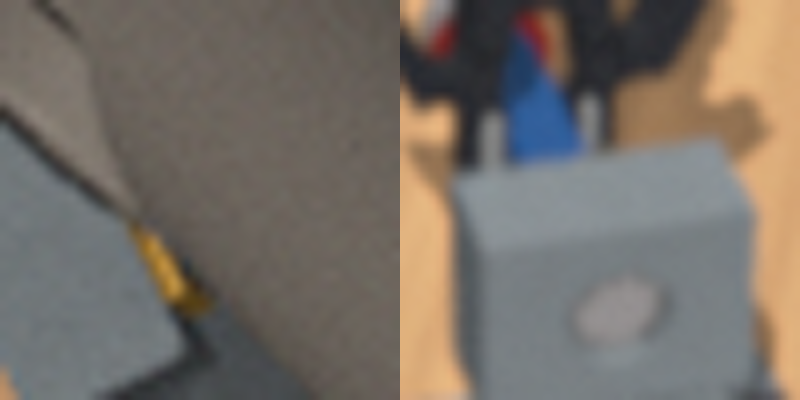

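```bash
python3 -m crank '[{"tx":0.001,"ty":0,"tz":0,"ax":0,"ay":0,"az":0},{"tx":0.0015,"ty":0,"tz":0,"ax":0,"ay":0,"az":0},{"tx":0.0015,"ty":0,"tz":0,"ax":0,"ay":0,"az":0}]'
python3 st.py 0.52 0.1837 0.0547
```

```text
time_s: 12.1
eef_pos: [0.5172, 0.1882, 0.0543]
tool_rot: [[-0.461, 0.887, 0.001], [0.887, 0.461, -0.001], [-0.001, -0.0, -1.0]]
ft_force: [1.8, -5.4, -3.0]
grip_width: 0.269
[0.5172 0.1882 0.0543] yaw 117.44 F [ 1.8 -5.4 -3. ] t 12.1 g 0.269 q [-0.08  0.56 -0.49  1.96  0.39  0.71 -0.33]
tilt [[-0.4608, 0.8875, 0.0006], [0.8875, 0.4608, -0.0014], [-0.0015, -0.0001, -1.0]]
shift [-0.0053  0.0004 -0.0004]
```

```bash
python3 -m crank '[{"tx":0,"ty":0,"tz":0,"ax":0,"ay":0,"az":0},{"tx":0,"ty":0,"tz":0,"ax":0,"ay":0,"az":0},{"tx":-0.008,"ty":0,"tz":0,"ax":0,"ay":0,"az":0},{"tx":-0.022,"ty":0,"tz":0,"ax":0,"ay":0,"az":0},{"tx":-0.04,"ty":0,"tz":0,"ax":0,"ay":0,"az":0},{"tx":-0.06,"ty":0,"tz":0,"ax":0,"ay":0,"az":0},{"tx":-0.08,"ty":0,"tz":0,"ax":0,"ay":0,"az":0},{"tx":-0.085,"ty":0,"tz":0,"ax":0,"ay":0,"az":0}]';python3 -m crank '[{"tx":-0.005,"ty":0,"tz":-0.02,"ax":0,"ay":0,"az":0},{"tx":-0.01,"ty":0,"tz":-0.05,"ax":0,"ay":0,"az":0},{"tx":-0.01,"ty":0,"tz":-0.085,"ax":0,"ay":0,"az":0},{"tx":-0.01,"ty":0,"tz":-0.11,"ax":0,"ay":0,"az":0},{"tx":-0.01,"ty":0,"tz":-0.125,"ax":0,"ay":0,"az":0},{"tx":-0.01,"ty":0,"tz":-0.126,"ax":0,"ay":0,"az":0}]'
python3 st.py 0.5497 -0.32 0.18
python3 - <<'E'
from h import *
a=avg("top",2);np.save("top4.npy",a)
cv2.imwrite("pics/t8.png",np.hstack([cv2.resize(a[160:260,420:520].clip(0,255).astype(np.uint8),(400,400),interpolation=cv2.INTER_CUBIC),cv2.resize(a[150:250,240:340].clip(0,255).astype(np.uint8),(400,400),interpolation=cv2.INTER_CUBIC)]))
E
```

```text
time_s: 12.9
eef_pos: [0.5572, 0.1103, 0.054]
tool_rot: [[-0.458, 0.889, 0.0], [0.889, 0.458, -0.001], [-0.001, -0.0, -1.0]]
ft_force: [-1.2, -0.8, -4.5]
grip_width: 0.271
time_s: 13.5
eef_pos: [0.5614, 0.1059, 0.1821]
tool_rot: [[-0.462, 0.887, 0.003], [0.887, 0.462, 0.001], [-0.001, 0.003, -1.0]]
ft_force: [0.0, -0.2, -3.8]
grip_width: 0.273
[0.5614 0.1059 0.1821] yaw 117.52 F [ 0.  -0.2 -3.8] t 13.5 g 0.273 q [ 0.14  0.41 -0.55  1.83  0.26  0.97 -0.04]
tilt [[-0.4621, 0.8868, 0.0033], [0.8868, 0.4621, 0.0009], [-0.0008, 0.0033, -1.0]]
shift [-0.3723 -0.2071  0.0017]
```

View pics/t8.png

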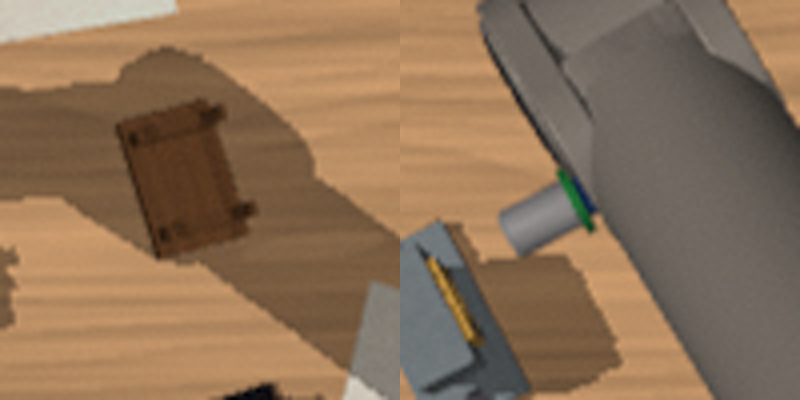

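```bash
python3 - <<'E'
from meas import *
a=np.load("top4.npy");f=lambda x,y:(x/4+420-.37,y/4+160-.37)
t=np.radians(14.5);n=np.array([np.sin(t),-np.cos(t)])
L=edge(a,"top",f(118,127),f(158,257),.010,t0=.1,t1=.9);print("left",L)
E1=edge(a,"top",f(158,258),f(242,236),.010,t0=.1,t1=.5);print("low",E1)
u=np.array([np.cos(t),np.sin(t)])
print("mid from left+low", "lat",L[0]@n+.032, "long",E1[0]@u+.048)
c=np.array([.5497,-.3205]);print("gauge cam lat/long",c@n,c@u); c=np.array([.5504,-.3197]);print("pick TCP",c@n,c@u)
q=cast("top",[f(118,127),f(158,257)],.01)[:,:2];print(q@u,q@n)
E
```

```text
left (array([ 0.5364403, -0.2888641], dtype=float32), np.float32(13.94236), np.float64(0.00040486150856032293))
low (array([ 0.4935722 , -0.31869802], dtype=float32), np.float32(-70.53092), np.float64(0.0005920484020532156))
mid from left+low lat 0.44597703026506474 long 0.4460551546857458
gauge cam lat/long 0.44792520696991 0.4519439666163973
pick TCP 0.4473259548604456 0.4528219739679055
[0.49154843 0.40072032] [0.41653819 0.41537388]
```

```bash
python3 -m crank '[{"tx":-0.02,"ty":-0.011,"tz":0,"ax":0,"ay":0,"az":6},{"tx":-0.06,"ty":-0.034,"tz":0,"ax":0,"ay":0,"az":14},{"tx":-0.1,"ty":-0.057,"tz":0,"ax":0,"ay":0,"az":22},{"tx":-0.14,"ty":-0.08,"tz":0,"ax":0,"ay":0,"az":30},{"tx":-0.18,"ty":-0.103,"tz":0,"ax":0,"ay":0,"az":38},{"tx":-0.22,"ty":-0.125,"tz":0,"ax":0,"ay":0,"az":46},{"tx":-0.26,"ty":-0.148,"tz":0,"ax":0,"ay":0,"az":54},{"tx":-0.3,"ty":-0.171,"tz":0,"ax":0,"ay":0,"az":62}]'
python3 st.py 0.5453 -0.321 0.13
```

```text
time_s: 14.4
eef_pos: [0.5459, -0.2413, 0.1782]
tool_rot: [[0.571, 0.821, -0.003], [0.821, -0.571, 0.001], [-0.001, -0.003, -1.0]]
ft_force: [1.1, 0.1, -3.8]
grip_width: 0.273
[ 0.5459 -0.2413  0.1782] yaw 55.19 F [ 1.1  0.1 -3.8] t 14.4 g 0.273 q [ 0.48  0.42 -0.22  1.79  0.11  0.95 -0.39]
tilt [[0.5708, 0.8211, -0.0032], [0.8211, -0.5708, 0.001], [-0.001, -0.0032, -1.0]]
shift [-0.0657  0.0452  0.0481]
```

```bash
python3 -m crank '[{"tx":-0.025,"ty":0.017,"tz":0.005,"ax":0,"ay":0,"az":8},{"tx":-0.045,"ty":0.031,"tz":0.015,"ax":0,"ay":0,"az":16},{"tx":-0.06,"ty":0.042,"tz":0.025,"ax":0,"ay":0,"az":24},{"tx":-0.0657,"ty":0.0452,"tz":0.035,"ax":0,"ay":0,"az":32},{"tx":-0.0657,"ty":0.0452,"tz":0.042,"ax":0,"ay":0,"az":39},{"tx":-0.0657,"ty":0.0452,"tz":0.046,"ax":0,"ay":0,"az":41},{"tx":-0.0657,"ty":0.0452,"tz":0.046,"ax":0,"ay":0,"az":41},{"tx":-0.0657,"ty":0.0452,"tz":0.046,"ax":0,"ay":0,"az":41}]'
python3 st.py 0.5453 -0.321 0.06
```

```text
time_s: 15.2
eef_pos: [0.5467, -0.3191, 0.1328]
tool_rot: [[0.968, 0.252, -0.002], [0.252, -0.968, 0.001], [-0.002, -0.002, -1.0]]
ft_force: [0.3, 0.1, -3.2]
grip_width: 0.274
[ 0.5467 -0.3191  0.1328] yaw 14.59 F [ 0.3  0.1 -3.2] t 15.2 g 0.274 q [ 0.46  0.51 -0.04  1.74  0.02  0.89 -0.91]
tilt [[0.9677, 0.2519, -0.0024], [0.2519, -0.9677, 0.001], [-0.0021, -0.0015, -1.0]]
shift [-0.0017  0.0016  0.0728]
```

```bash
python3 -m crank '[{"tx":-0.001,"ty":0.0013,"tz":0.03,"ax":0,"ay":0,"az":0},{"tx":-0.001,"ty":0.0013,"tz":0.06,"ax":0,"ay":0,"az":0},{"tx":-0.001,"ty":0.0013,"tz":0.08,"ax":0,"ay":0,"az":0},{"tx":-0.001,"ty":0.0013,"tz":0.09,"ax":0,"ay":0,"az":0},{"tx":-0.001,"ty":0.0013,"tz":0.09,"ax":0,"ay":0,"az":0},{"tx":-0.001,"ty":0.0013,"tz":0.09,"ax":0,"ay":0,"az":0}]'
python3 st.py 0.5453 -0.321 0.0277
```

```text
time_s: 15.8
eef_pos: [0.5474, -0.3215, 0.0451]
tool_rot: [[0.968, 0.251, 0.001], [0.251, -0.968, -0.001], [0.001, 0.001, -1.0]]
ft_force: [0.1, 0.3, -3.2]
grip_width: 0.27
[ 0.5474 -0.3215  0.0451] yaw 14.51 F [ 0.1  0.3 -3.2] t 15.8 g 0.27 q [ 0.46  0.63 -0.04  1.79  0.03  0.73 -0.91]
tilt [[0.9681, 0.2506, 0.0012], [0.2506, -0.9681, -0.0006], [0.001, 0.0008, -1.0]]
shift [-0.0019 -0.0011  0.0174]
```

```bash
python3 -m crank '[{"tx":-0.001,"ty":-0.0006,"tz":0.006,"ax":0,"ay":0,"az":0},{"tx":-0.001,"ty":-0.0008,"tz":0.011,"ax":0,"ay":0,"az":0},{"tx":-0.001,"ty":-0.0008,"tz":0.014,"ax":0,"ay":0,"az":0},{"tx":-0.001,"ty":-0.0008,"tz":0.0155,"ax":0,"ay":0,"az":0},{"tx":-0.001,"ty":-0.0008,"tz":0.0155,"ax":0,"ay":0,"az":0},{"tx":-0.001,"ty":-0.0008,"tz":0.0155,"ax":0,"ay":0,"az":0}]'
python3 st.py 0.5453 -0.321 0.0277
```

```text
time_s: 16.4
eef_pos: [0.5456, -0.3207, 0.0289]
tool_rot: [[0.968, 0.25, 0.0], [0.25, -0.968, -0.0], [0.0, 0.0, -1.0]]
ft_force: [0.8, 0.2, -3.3]
grip_width: 0.27
[ 0.5456 -0.3207  0.0289] yaw 14.5 F [ 0.8  0.2 -3.3] t 16.4 g 0.27 q [ 0.46  0.65 -0.04  1.8   0.03  0.7  -0.91]
tilt [[0.9682, 0.2503, 0.0001], [0.2503, -0.9682, -0.0001], [0.0001, 0.0001, -1.0]]
shift [-0.0004  0.0002  0.0012]
```

```bash
python3 -m crank '[{"tx":0,"ty":0,"tz":0.001,"ax":0,"ay":0,"az":0},{"tx":0,"ty":0,"tz":0.0015,"ax":0,"ay":0,"az":0},{"tx":0,"ty":0,"tz":0.0015,"ax":0,"ay":0,"az":0}]'
python3 st.py 0.5453 -0.321 0.0277
```

```text
time_s: 16.7
eef_pos: [0.5457, -0.3208, 0.0278]
tool_rot: [[0.968, 0.25, 0.0], [0.25, -0.968, -0.0], [0.0, 0.0, -1.0]]
ft_force: [-1.6, 0.6, 1.3]
grip_width: 0.274
[ 0.5457 -0.3208  0.0278] yaw 14.49 F [-1.6  0.6  1.3] t 16.7 g 0.274 q [ 0.46  0.65 -0.04  1.8   0.03  0.69 -0.91]
tilt [[0.9682, 0.2502, 0.0004], [0.2502, -0.9682, -0.0002], [0.0003, 0.0003, -1.0]]
shift [-0.0005  0.0001  0.0001]
```

Seated in the cradle. I'll release, lift and turn the tool half round. The last joint cannot make the turn with the gauge held, so I have to regrasp it.

```bash
python3 -m crank '[{"tx":0,"ty":0,"tz":0,"ax":0,"ay":0,"az":0},{"tx":0,"ty":0,"tz":0,"ax":0,"ay":0,"az":0},{"tx":0,"ty":0,"tz":0,"ax":0,"ay":0,"az":0},{"tx":0,"ty":0,"tz":0,"ax":0,"ay":0,"az":0},{"tx":0,"ty":0,"tz":0,"ax":0,"ay":0,"az":0}]' 0.085
python3 -m crank '[{"tx":0,"ty":0,"tz":-0.02,"ax":0,"ay":0,"az":0},{"tx":0,"ty":0,"tz":-0.06,"ax":0,"ay":0,"az":0},{"tx":0,"ty":0,"tz":-0.1,"ax":0,"ay":0,"az":0},{"tx":0,"ty":0,"tz":-0.13,"ax":0,"ay":0,"az":0},{"tx":0,"ty":0,"tz":-0.14,"ax":0,"ay":0,"az":-8},{"tx":0,"ty":0,"tz":-0.14,"ax":0,"ay":0,"az":-16},{"tx":0,"ty":0,"tz":-0.14,"ax":0,"ay":0,"az":-24},{"tx":0,"ty":0,"tz":-0.14,"ax":0,"ay":0,"az":-32}]'
python3 -m crank '[{"tx":0,"ty":0,"tz":0,"ax":0,"ay":0,"az":-8},{"tx":0,"ty":0,"tz":0,"ax":0,"ay":0,"az":-16},{"tx":0,"ty":0,"tz":0,"ax":0,"ay":0,"az":-24},{"tx":0,"ty":0,"tz":0,"ax":0,"ay":0,"az":-32},{"tx":0,"ty":0,"tz":0,"ax":0,"ay":0,"az":-40},{"tx":0,"ty":0,"tz":0,"ax":0,"ay":0,"az":-48},{"tx":0,"ty":0,"tz":0,"ax":0,"ay":0,"az":-56},{"tx":0,"ty":0,"tz":0,"ax":0,"ay":0,"az":-64}]'
python3 -m crank '[{"tx":0,"ty":0,"tz":0,"ax":0,"ay":0,"az":-8},{"tx":0,"ty":0,"tz":0,"ax":0,"ay":0,"az":-16},{"tx":0,"ty":0,"tz":0,"ax":0,"ay":0,"az":-24},{"tx":0,"ty":0,"tz":0,"ax":0,"ay":0,"az":-32},{"tx":0,"ty":0,"tz":0,"ax":0,"ay":0,"az":-40},{"tx":0,"ty":0,"tz":0,"ax":0,"ay":0,"az":-48},{"tx":0,"ty":0,"tz":0,"ax":0,"ay":0,"az":-56},{"tx":0,"ty":0,"tz":0,"ax":0,"ay":0,"az":-64}]'
python3 -m crank '[{"tx":0,"ty":0,"tz":0,"ax":0,"ay":0,"az":-8},{"tx":0,"ty":0,"tz":0,"ax":0,"ay":0,"az":-15},{"tx":0,"ty":0,"tz":0,"ax":0,"ay":0,"az":-20},{"tx":0,"ty":0,"tz":0,"ax":0,"ay":0,"az":-20},{"tx":0,"ty":0,"tz":0,"ax":0,"ay":0,"az":-20},{"tx":0,"ty":0,"tz":0,"ax":0,"ay":0,"az":-20}]'
python3 st.py 0.5457 -0.3208 0.08
python3 - <<'E'
from h import *
a=viewer.get_image("top")[:,:,::-1];b=viewer.get_image("side")[:,:,::-1]
cv2.imwrite("pics/t9.png",np.hstack([cv2.resize(a[150:250,420:520],(400,400)),cv2.resize(b[120:190,320:390],(400,400))]))
E
```

```text
time_s: 17.2
eef_pos: [0.5456, -0.3207, 0.0274]
tool_rot: [[0.968, 0.25, 0.0], [0.25, -0.968, -0.0], [0.0, 0.0, -1.0]]
ft_force: [-0.1, 0.2, -0.1]
grip_width: 0.997
time_s: 18.0
eef_pos: [0.5455, -0.3207, 0.1675]
tool_rot: [[0.684, 0.729, 0.0], [0.729, -0.684, -0.0], [0.0, 0.0, -1.0]]
ft_force: [-0.5, -0.5, 0.6]
grip_width: 0.996
time_s: 18.8
eef_pos: [0.5454, -0.3208, 0.1673]
tool_rot: [[-0.355, 0.935, -0.0], [0.935, 0.355, -0.0], [-0.0, -0.0, -1.0]]
ft_force: [0.1, 0.0, -0.2]
grip_width: 0.997
time_s: 19.6
eef_pos: [0.5454, -0.3208, 0.1673]
tool_rot: [[-0.996, 0.09, -0.0], [0.09, 0.996, -0.0], [0.0, -0.0, -1.0]]
ft_force: [-0.6, 0.8, -0.6]
grip_width: 0.997
time_s: 20.2
eef_pos: [0.5455, -0.3207, 0.1673]
tool_rot: [[-0.969, -0.249, -0.0], [-0.249, 0.969, -0.0], [0.0, -0.0, -1.0]]
ft_force: [-0.0, 0.4, 0.3]
grip_width: 0.999
[ 0.5455 -0.3207  0.1673] yaw -165.61 F [-0.   0.4  0.3] t 20.2 g 0.999 q [ 0.96  0.58 -0.74  1.68  0.44  1.05  1.9 ]
tilt [[-0.9686, -0.2485, -0.0], [-0.2485, 0.9686, -0.0002], [0.0001, -0.0002, -1.0]]
shift [-0.0002 -0.0001  0.0873]
```

View pics/t9.png

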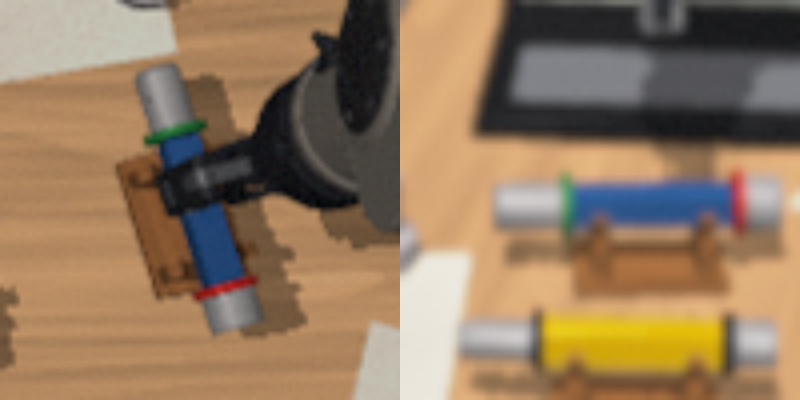

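```bash
python3 -m crank '[{"tx":0,"ty":0,"tz":0.03,"ax":0,"ay":0,"az":0},{"tx":0,"ty":0,"tz":0.07,"ax":0,"ay":0,"az":0},{"tx":0,"ty":0,"tz":0.105,"ax":0,"ay":0,"az":0},{"tx":0,"ty":0,"tz":0.125,"ax":0,"ay":0,"az":0},{"tx":0,"ty":0,"tz":0.137,"ax":0,"ay":0,"az":0},{"tx":0,"ty":0,"tz":0.1395,"ax":0,"ay":0,"az":0},{"tx":0,"ty":0,"tz":0.1395,"ax":0,"ay":0,"az":0},{"tx":0,"ty":0,"tz":0.1395,"ax":0,"ay":0,"az":0}]'
python3 st.py 0.5457 -0.3208 0.0277
```

```text
time_s: 21.1
eef_pos: [0.5466, -0.321, 0.0292]
tool_rot: [[-0.968, -0.25, 0.002], [-0.25, 0.968, -0.001], [-0.002, -0.002, -1.0]]
ft_force: [0.2, 0.7, -0.5]
grip_width: 0.997
[ 0.5466 -0.321   0.0292] yaw -165.51 F [ 0.2  0.7 -0.5] t 21.1 g 0.997 q [ 0.89  0.74 -0.64  1.76  0.58  0.83  1.8 ]
tilt [[-0.9682, -0.2502, 0.002], [-0.2502, 0.9682, -0.0011], [-0.0017, -0.0015, -1.0]]
shift [0.0008 0.0004 0.0015]
```

```bash
python3 -m crank '[{"tx":0,"ty":0,"tz":0,"ax":0,"ay":0,"az":0},{"tx":0,"ty":0,"tz":0,"ax":0,"ay":0,"az":0},{"tx":0,"ty":0,"tz":0,"ax":0,"ay":0,"az":0},{"tx":0,"ty":0,"tz":0,"ax":0,"ay":0,"az":0},{"tx":0,"ty":0,"tz":0,"ax":0,"ay":0,"az":0},{"tx":0,"ty":0,"tz":0,"ax":0,"ay":0,"az":0}]' 0.01 60
python3 st.py
python3 -m crank '[{"tx":0,"ty":0,"tz":-0.01,"ax":0,"ay":0,"az":0},{"tx":0,"ty":0,"tz":-0.03,"ax":0,"ay":0,"az":0},{"tx":0,"ty":0,"tz":-0.07,"ax":0,"ay":0,"az":0},{"tx":0,"ty":0,"tz":-0.11,"ax":0,"ay":0,"az":0},{"tx":0,"ty":0,"tz":-0.14,"ax":0,"ay":0,"az":0},{"tx":0,"ty":0,"tz":-0.155,"ax":0,"ay":0,"az":0},{"tx":0,"ty":0,"tz":-0.155,"ax":0,"ay":0,"az":0}]'
python3 st.py 0.5614 0.0700 0.18
```

```text
time_s: 21.7
eef_pos: [0.5458, -0.3209, 0.0282]
tool_rot: [[-0.968, -0.25, 0.0], [-0.25, 0.968, -0.0], [-0.0, -0.001, -1.0]]
ft_force: [-0.9, -0.2, 3.6]
grip_width: 0.271
[ 0.5458 -0.3209  0.0282] yaw -165.51 F [-0.9 -0.2  3.6] t 21.7 g 0.271 q [ 0.89  0.74 -0.64  1.76  0.58  0.83  1.8 ]
tilt [[-0.9682, -0.2502, 0.0004], [-0.2502, 0.9682, -0.0004], [-0.0003, -0.0005, -1.0]]
time_s: 22.4
eef_pos: [0.5464, -0.3209, 0.1847]
tool_rot: [[-0.968, -0.25, 0.003], [-0.25, 0.968, -0.002], [-0.002, -0.002, -1.0]]
ft_force: [0.6, -0.0, -4.0]
grip_width: 0.276
[ 0.5464 -0.3209  0.1847] yaw -165.51 F [ 0.6 -0.  -4. ] t 22.4 g 0.276 q [ 0.97  0.56 -0.75  1.67  0.42  1.08  1.91]
tilt [[-0.9682, -0.2502, 0.0027], [-0.2502, 0.9682, -0.0017], [-0.0022, -0.0023, -1.0]]
shift [-0.1124  0.3748  0.004 ]
```

```bash
python3 -m crank '[{"tx":-0.006,"ty":0.02,"tz":0,"ax":0,"ay":0,"az":6},{"tx":-0.018,"ty":0.06,"tz":0,"ax":0,"ay":0,"az":14},{"tx":-0.032,"ty":0.106,"tz":0,"ax":0,"ay":0,"az":22},{"tx":-0.046,"ty":0.152,"tz":0,"ax":0,"ay":0,"az":30},{"tx":-0.06,"ty":0.198,"tz":0,"ax":0,"ay":0,"az":38},{"tx":-0.074,"ty":0.244,"tz":0,"ax":0,"ay":0,"az":46},{"tx":-0.088,"ty":0.29,"tz":0,"ax":0,"ay":0,"az":54},{"tx":-0.1,"ty":0.335,"tz":0,"ax":0,"ay":0,"az":62}]'
python3 -m crank '[{"tx":0,"ty":0,"tz":0,"ax":0,"ay":0,"az":7},{"tx":0,"ty":0,"tz":0,"ax":0,"ay":0,"az":13},{"tx":0,"ty":0,"tz":0,"ax":0,"ay":0,"az":15},{"tx":0,"ty":0,"tz":0,"ax":0,"ay":0,"az":15},{"tx":0,"ty":0,"tz":0,"ax":0,"ay":0,"az":15}]'
python3 st.py 0.5402 0.1454 0.0552
```

```text
time_s: 23.2
eef_pos: [0.5569, 0.0303, 0.1805]
tool_rot: [[-0.671, 0.741, -0.004], [0.741, 0.671, -0.0], [0.002, -0.003, -1.0]]
ft_force: [1.3, 1.1, -4.1]
grip_width: 0.271
time_s: 23.7
eef_pos: [0.5575, 0.0284, 0.1812]
tool_rot: [[-0.463, 0.887, -0.003], [0.887, 0.463, -0.0], [0.001, -0.003, -1.0]]
ft_force: [0.2, 0.3, -3.2]
grip_width: 0.273
[0.5575 0.0284 0.1812] yaw 117.56 F [ 0.2  0.3 -3.2] t 23.7 g 0.273 q [ 0.28  0.4  -0.56  1.86  0.25  0.96  0.09]
tilt [[-0.4627, 0.8865, -0.0028], [0.8865, 0.4627, -0.0002], [0.0011, -0.0026, -1.0]]
shift [0.1116 0.0391 0.1261]
```

```bash
python3 -m crank '[{"tx":0.03,"ty":0.01,"tz":0.005,"ax":0,"ay":0,"az":0},{"tx":0.065,"ty":0.023,"tz":0.025,"ax":0,"ay":0,"az":0},{"tx":0.095,"ty":0.033,"tz":0.05,"ax":0,"ay":0,"az":0},{"tx":0.11,"ty":0.0385,"tz":0.085,"ax":0,"ay":0,"az":0},{"tx":0.11,"ty":0.0385,"tz":0.11,"ax":0,"ay":0,"az":0},{"tx":0.11,"ty":0.0385,"tz":0.124,"ax":0,"ay":0,"az":0},{"tx":0.11,"ty":0.0385,"tz":0.124,"ax":0,"ay":0,"az":0},{"tx":0.11,"ty":0.0385,"tz":0.124,"ax":0,"ay":0,"az":0}]'
python3 st.py 0.5402 0.1454 0.0552
```

```text
time_s: 24.5
eef_pos: [0.5425, 0.1435, 0.0593]
tool_rot: [[-0.461, 0.887, 0.001], [0.887, 0.461, 0.0], [-0.0, 0.0, -1.0]]
ft_force: [-0.4, 0.4, -2.8]
grip_width: 0.273
[0.5425 0.1435 0.0593] yaw 117.44 F [-0.4  0.4 -2.8] t 24.5 g 0.273 q [ 0.03  0.57 -0.51  1.94  0.4   0.74 -0.24]
tilt [[-0.4608, 0.8875, 0.0005], [0.8875, 0.4608, 0.0001], [-0.0002, 0.0005, -1.0]]
shift [ 0.0027 -0.0012  0.0041]
```

```bash
python3 -m crank '[{"tx":0.001,"ty":-0.0005,"tz":0.0015,"ax":0,"ay":0,"az":0},{"tx":0.002,"ty":-0.0008,"tz":0.0032,"ax":0,"ay":0,"az":0},{"tx":0.002,"ty":-0.0008,"tz":0.0032,"ax":0,"ay":0,"az":0},{"tx":0.002,"ty":-0.0008,"tz":0.0032,"ax":0,"ay":0,"az":0}]'
python3 st.py 0.5402 0.1454 0.0552
python3 - <<'E'
from meas import *
for n in("top","side"): np.save(f"{n}5.npy",avg(n,2))
a=np.load("top5.npy");b=np.load("side5.npy")
cv2.imwrite("pics/t10.png",np.hstack([cv2.resize(a[195:255,230:300].clip(0,255).astype(np.uint8),(420,360)),cv2.resize(b[200:260,320:380].clip(0,255).astype(np.uint8),(360,360))]))
E
```

```text
time_s: 24.9
eef_pos: [0.5405, 0.1454, 0.0561]
tool_rot: [[-0.462, 0.887, 0.001], [0.887, 0.462, 0.0], [-0.0, 0.001, -1.0]]
ft_force: [0.2, -0.1, -4.1]
grip_width: 0.271
[0.5405 0.1454 0.0561] yaw 117.49 F [ 0.2 -0.1 -4.1] t 24.9 g 0.271 q [ 0.02  0.57 -0.51  1.94  0.41  0.73 -0.25]
tilt [[-0.4616, 0.8871, 0.0008], [0.8871, 0.4616, 0.0001], [-0.0003, 0.0007, -1.0]]
shift [ 0.0001 -0.0003  0.0009]
```

View pics/t10.png

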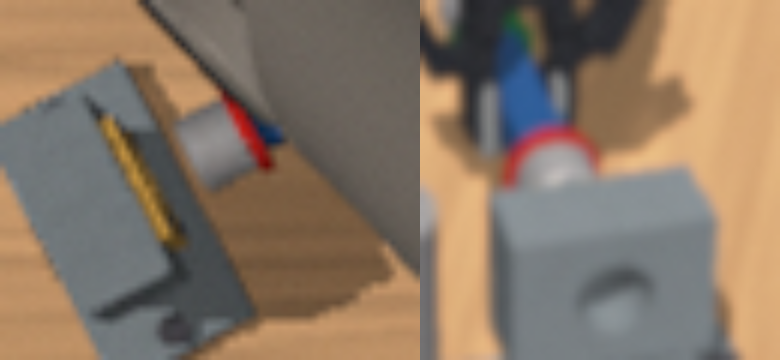

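```bash
python3 - <<'E'
from meas import *
a=np.load("top5.npy");f=lambda x,y:(x/6+230-.42,y/6+195-.42)
for nm,p,q in(("up",(182,118),(224,97)),("lo",(213,191),(258,168)),("nose",(177,125),(206,185))):
    e=edge(a,"top",f(*p),f(*q),.075);print(nm,e[1:],loc(e[0]))
E
```

```text
up (np.float32(-67.0558), np.float64(0.00020939788053146136)) [-0.03194673 -0.01864662]
lo (np.float32(-61.608406), np.float64(0.0003468764430568605)) [-0.03205234  0.01421687]
nose (np.float32(23.115), np.float64(0.0004196546916247615)) [-0.01738377 -0.00463147]
```

```bash
python3 -m crank '[{"tx":0.005,"ty":-0.0004,"tz":0.0005,"ax":0,"ay":0,"az":0},{"tx":0.012,"ty":-0.0004,"tz":0.0005,"ax":0,"ay":0,"az":0},{"tx":0.017,"ty":-0.0004,"tz":0.0005,"ax":0,"ay":0,"az":0},{"tx":0.019,"ty":-0.0004,"tz":0.0005,"ax":0,"ay":0,"az":0},{"tx":0.019,"ty":-0.0004,"tz":0.0005,"ax":0,"ay":0,"az":0},{"tx":0.019,"ty":-0.0004,"tz":0.0005,"ax":0,"ay":0,"az":0}]'
python3 st.py 0.5286 0.1678 0.0552
```

```text
time_s: 25.7
eef_pos: [0.5312, 0.162, 0.0551]
tool_rot: [[-0.462, 0.887, 0.0], [0.887, 0.462, -0.0], [-0.0, -0.0, -1.0]]
ft_force: [0.4, 0.3, -3.4]
grip_width: 0.27
[0.5312 0.162  0.0551] yaw 117.5 F [ 0.4  0.3 -3.4] t 25.7 g 0.27 q [-0.01  0.57 -0.51  1.95  0.41  0.73 -0.29]
tilt [[-0.4617, 0.887, 0.0001], [0.887, 0.4617, -0.0002], [-0.0002, -0.0, -1.0]]
shift [ 0.0063  0.0004 -0.0001]
```

```bash
python3 -m crank '[{"tx":0.001,"ty":0,"tz":0,"ax":0,"ay":0,"az":0},{"tx":0.002,"ty":0,"tz":0,"ax":0,"ay":0,"az":0},{"tx":0.002,"ty":0,"tz":0,"ax":0,"ay":0,"az":0}]'
python3 -m crank '[{"tx":0.001,"ty":0,"tz":0,"ax":0,"ay":0,"az":0},{"tx":0.0015,"ty":0,"tz":0,"ax":0,"ay":0,"az":0},{"tx":0.0015,"ty":0,"tz":0,"ax":0,"ay":0,"az":0}]'
python3 st.py 0.5286 0.1678 0.0552
```

```text
time_s: 26.0
eef_pos: [0.5305, 0.1634, 0.0551]
tool_rot: [[-0.461, 0.887, 0.0], [0.887, 0.461, -0.0], [-0.001, 0.0, -1.0]]
ft_force: [1.3, -0.8, -3.8]
grip_width: 0.27
time_s: 26.3
eef_pos: [0.5303, 0.1637, 0.0552]
tool_rot: [[-0.461, 0.888, 0.001], [0.888, 0.461, -0.002], [-0.002, 0.0, -1.0]]
ft_force: [2.8, -4.3, -3.1]
grip_width: 0.273
[0.5303 0.1637 0.0552] yaw 117.42 F [ 2.8 -4.3 -3.1] t 26.3 g 0.273 q [-0.02  0.57 -0.51  1.95  0.41  0.73 -0.29]
tilt [[-0.4605, 0.8876, 0.0009], [0.8876, 0.4605, -0.0017], [-0.0019, 0.0, -1.0]]
shift [ 0.0044  0.0004 -0.    ]
```

```bash
python3 -m crank '[{"tx":0.0003,"ty":0,"tz":0,"ax":0,"ay":0,"az":0},{"tx":0.0003,"ty":0,"tz":0,"ax":0,"ay":0,"az":0},{"tx":0.0003,"ty":0,"tz":0,"ax":0,"ay":0,"az":0},{"tx":0.0003,"ty":0,"tz":0,"ax":0,"ay":0,"az":0}]'
python3 -m crank '[{"tx":0,"ty":0,"tz":0,"ax":0,"ay":0,"az":0},{"tx":0,"ty":0,"tz":0,"ax":0,"ay":0,"az":0},{"tx":0,"ty":0,"tz":0,"ax":0,"ay":0,"az":0},{"tx":0,"ty":0,"tz":0,"ax":0,"ay":0,"az":0}]'
python3 -m crank '[{"tx":0,"ty":0,"tz":0,"ax":0,"ay":0,"az":0},{"tx":0,"ty":0,"tz":0,"ax":0,"ay":0,"az":0},{"tx":0,"ty":0,"tz":0,"ax":0,"ay":0,"az":0},{"tx":0,"ty":0,"tz":0,"ax":0,"ay":0,"az":0}]'
python3 - <<'E'
from h import *
a=viewer.get_image("top")[:,:,::-1];b=viewer.get_image("side")[:,:,::-1]
cv2.imwrite("pics/t11.png",np.hstack([cv2.resize(a[195:255,230:300],(420,360)),cv2.resize(b[200:260,320:380],(360,360))]))
E
```

```text
time_s: 26.7
eef_pos: [0.5303, 0.1637, 0.0552]
tool_rot: [[-0.46, 0.888, 0.001], [0.888, 0.46, -0.002], [-0.002, 0.0, -1.0]]
ft_force: [3.1, -5.3, -3.2]
grip_width: 0.274
time_s: 27.1
eef_pos: [0.5303, 0.1637, 0.0552]
tool_rot: [[-0.46, 0.888, 0.001], [0.888, 0.46, -0.002], [-0.002, 0.0, -1.0]]
ft_force: [2.2, -5.1, -2.6]
grip_width: 0.268
time_s: 27.5
eef_pos: [0.5303, 0.1637, 0.0552]
tool_rot: [[-0.46, 0.888, 0.001], [0.888, 0.46, -0.002], [-0.002, -0.0, -1.0]]
ft_force: [3.1, -5.2, -2.8]
grip_width: 0.273
```

View pics/t11.png

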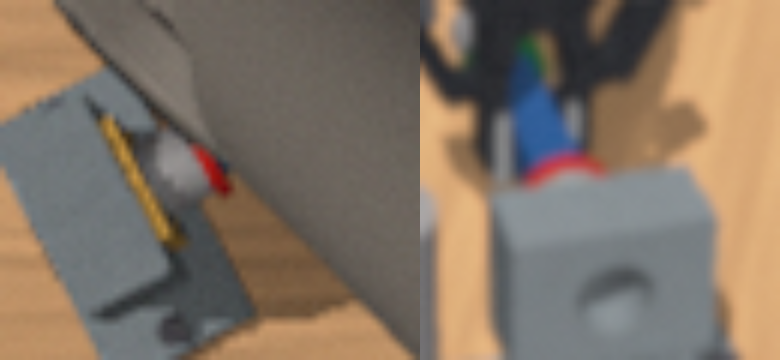

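```bash
python3 -m crank '[{"tx":-0.006,"ty":0,"tz":0,"ax":0,"ay":0,"az":0},{"tx":-0.02,"ty":0,"tz":0,"ax":0,"ay":0,"az":0},{"tx":-0.04,"ty":0,"tz":0,"ax":0,"ay":0,"az":0},{"tx":-0.055,"ty":0,"tz":-0.02,"ax":0,"ay":0,"az":0},{"tx":-0.06,"ty":0,"tz":-0.06,"ax":0,"ay":0,"az":0},{"tx":-0.06,"ty":0,"tz":-0.1,"ax":0,"ay":0,"az":0},{"tx":-0.06,"ty":0,"tz":-0.123,"ax":0,"ay":0,"az":0},{"tx":-0.06,"ty":0,"tz":-0.126,"ax":0,"ay":0,"az":0}]'
python3 st.py 0.5456 -0.3208 0.18
```

```text
time_s: 28.4
eef_pos: [0.5592, 0.1124, 0.1843]
tool_rot: [[-0.461, 0.887, 0.006], [0.887, 0.461, 0.001], [-0.001, 0.006, -1.0]]
ft_force: [0.4, -0.2, -3.1]
grip_width: 0.273
[0.5592 0.1124 0.1843] yaw 117.45 F [ 0.4 -0.2 -3.1] t 28.4 g 0.273 q [ 0.15  0.42 -0.59  1.83  0.28  0.97 -0.07]
tilt [[-0.461, 0.8874, 0.0058], [0.8874, 0.461, 0.0014], [-0.0014, 0.0058, -1.0]]
shift [-0.3781 -0.2118  0.0036]
```

```bash
python3 -m crank '[{"tx":-0.02,"ty":-0.011,"tz":0,"ax":0,"ay":0,"az":-6},{"tx":-0.06,"ty":-0.034,"tz":0,"ax":0,"ay":0,"az":-14},{"tx":-0.1,"ty":-0.056,"tz":0,"ax":0,"ay":0,"az":-22},{"tx":-0.14,"ty":-0.078,"tz":0,"ax":0,"ay":0,"az":-30},{"tx":-0.18,"ty":-0.101,"tz":0,"ax":0,"ay":0,"az":-38},{"tx":-0.22,"ty":-0.123,"tz":0,"ax":0,"ay":0,"az":-46},{"tx":-0.26,"ty":-0.146,"tz":0,"ax":0,"ay":0,"az":-54},{"tx":-0.3,"ty":-0.168,"tz":0,"ax":0,"ay":0,"az":-62}]'
python3 st.py 0.5456 -0.3208 0.13
```

```text
time_s: 29.2
eef_pos: [0.5449, -0.2336, 0.1791]
tool_rot: [[-1.0, 0.003, -0.003], [0.003, 1.0, 0.001], [0.003, 0.001, -1.0]]
ft_force: [1.8, 0.2, -3.2]
grip_width: 0.272
[ 0.5449 -0.2336  0.1791] yaw 179.82 F [ 1.8  0.2 -3.2] t 29.2 g 0.272 q [ 0.85  0.5  -0.73  1.77  0.38  1.02  1.55]
tilt [[-1.0, 0.0032, -0.0025], [0.0032, 1.0, 0.0011], [0.0025, 0.001, -1.0]]
shift [-0.0011 -0.0873  0.049 ]
```

```bash
python3 -m crank '[{"tx":0,"ty":-0.03,"tz":0.005,"ax":0,"ay":0,"az":-7},{"tx":0,"ty":-0.06,"tz":0.015,"ax":0,"ay":0,"az":-13},{"tx":0,"ty":-0.078,"tz":0.028,"ax":0,"ay":0,"az":-15},{"tx":0,"ty":-0.084,"tz":0.04,"ax":0,"ay":0,"az":-15},{"tx":0,"ty":-0.084,"tz":0.046,"ax":0,"ay":0,"az":-15},{"tx":0,"ty":-0.084,"tz":0.046,"ax":0,"ay":0,"az":-15},{"tx":0,"ty":-0.084,"tz":0.046,"ax":0,"ay":0,"az":-15}]'
python3 st.py 0.5456 -0.3208 0.045
```

```text
time_s: 29.9
eef_pos: [0.5464, -0.3134, 0.1353]
tool_rot: [[-0.968, -0.253, 0.0], [-0.253, 0.968, 0.001], [-0.001, 0.001, -1.0]]
ft_force: [0.4, 0.8, -3.3]
grip_width: 0.271
[ 0.5464 -0.3134  0.1353] yaw -165.37 F [ 0.4  0.8 -3.3] t 29.9 g 0.271 q [ 0.94  0.61 -0.73  1.72  0.47  1.    1.87]
tilt [[-0.9676, -0.2526, 0.0003], [-0.2526, 0.9676, 0.0008], [-0.0005, 0.0007, -1.0]]
shift [ 0.0027 -0.007   0.0903]
```

```bash
python3 -m crank '[{"tx":0.0015,"ty":-0.004,"tz":0.02,"ax":0,"ay":0,"az":0},{"tx":0.0025,"ty":-0.0065,"tz":0.05,"ax":0,"ay":0,"az":0},{"tx":0.0025,"ty":-0.0065,"tz":0.07,"ax":0,"ay":0,"az":0},{"tx":0.0025,"ty":-0.0065,"tz":0.08,"ax":0,"ay":0,"az":0},{"tx":0.0025,"ty":-0.0065,"tz":0.08,"ax":0,"ay":0,"az":0},{"tx":0.0025,"ty":-0.0065,"tz":0.08,"ax":0,"ay":0,"az":0}]'
python3 st.py 0.5456 -0.3208 0.0282
```

```text
time_s: 30.5
eef_pos: [0.5462, -0.3219, 0.0564]
tool_rot: [[-0.968, -0.251, 0.002], [-0.251, 0.968, -0.001], [-0.002, -0.001, -1.0]]
ft_force: [0.7, -1.0, -3.9]
grip_width: 0.276
[ 0.5462 -0.3219  0.0564] yaw -165.45 F [ 0.7 -1.  -3.9] t 30.5 g 0.276 q [ 0.91  0.71 -0.67  1.75  0.55  0.88  1.82]
tilt [[-0.9679, -0.2512, 0.0018], [-0.2512, 0.9679, -0.0005], [-0.0016, -0.0009, -1.0]]
shift [0.0004 0.0012 0.0282]
```

```bash
python3 -m crank '[{"tx":0.0003,"ty":0.001,"tz":0.008,"ax":0,"ay":0,"az":0},{"tx":0.0003,"ty":0.001,"tz":0.016,"ax":0,"ay":0,"az":0},{"tx":0.0003,"ty":0.001,"tz":0.022,"ax":0,"ay":0,"az":0},{"tx":0.0003,"ty":0.001,"tz":0.025,"ax":0,"ay":0,"az":0},{"tx":0.0003,"ty":0.001,"tz":0.026,"ax":0,"ay":0,"az":0},{"tx":0.0003,"ty":0.001,"tz":0.026,"ax":0,"ay":0,"az":0},{"tx":0.0003,"ty":0.001,"tz":0.026,"ax":0,"ay":0,"az":0}]'
python3 st.py 0.5456 -0.3208 0.0282
```

```text
time_s: 31.2
eef_pos: [0.5447, -0.3215, 0.0293]
tool_rot: [[-0.968, -0.25, 0.0], [-0.25, 0.968, -0.0], [-0.0, -0.0, -1.0]]
ft_force: [-1.0, 0.4, -3.6]
grip_width: 0.275
[ 0.5447 -0.3215  0.0293] yaw -165.5 F [-1.   0.4 -3.6] t 31.2 g 0.275 q [ 0.9   0.74 -0.65  1.76  0.58  0.83  1.79]
tilt [[-0.9682, -0.2503, 0.0004], [-0.2503, 0.9682, -0.0001], [-0.0004, -0.0002, -1.0]]
shift [-0.001   0.0004  0.0011]
```

```bash
python3 -m crank '[{"tx":-0.001,"ty":0.0003,"tz":0.0007,"ax":0,"ay":0,"az":0},{"tx":-0.001,"ty":0.0003,"tz":0.0013,"ax":0,"ay":0,"az":0},{"tx":-0.001,"ty":0.0003,"tz":0.0013,"ax":0,"ay":0,"az":0}]'
python3 st.py 0.5456 -0.3208 0.0282
```

```text
time_s: 31.5
eef_pos: [0.5458, -0.3208, 0.0282]
tool_rot: [[-0.968, -0.25, 0.001], [-0.25, 0.968, -0.0], [-0.001, -0.0, -1.0]]
ft_force: [0.9, 0.8, -0.9]
grip_width: 0.274
[ 0.5458 -0.3208  0.0282] yaw -165.5 F [ 0.9  0.8 -0.9] t 31.5 g 0.274 q [ 0.89  0.74 -0.65  1.76  0.58  0.83  1.79]
tilt [[-0.9681, -0.2505, 0.0007], [-0.2505, 0.9681, -0.0002], [-0.0006, -0.0003, -1.0]]
shift [0.0002 0.0001 0.    ]
```

Seated on the slot floor. Next I release, lift and move clear.

```bash
python3 -m crank '[{"tx":0,"ty":0,"tz":0.0003,"ax":0,"ay":0,"az":0},{"tx":0,"ty":0,"tz":0.0003,"ax":0,"ay":0,"az":0},{"tx":0,"ty":0,"tz":0.0003,"ax":0,"ay":0,"az":0},{"tx":0,"ty":0,"tz":0.0003,"ax":0,"ay":0,"az":0},{"tx":0,"ty":0,"tz":0.0003,"ax":0,"ay":0,"az":0}]' 0.085
python3 -m crank '[{"tx":0,"ty":0,"tz":-0.02,"ax":0,"ay":0,"az":0},{"tx":0,"ty":0,"tz":-0.06,"ax":0,"ay":0,"az":0},{"tx":0,"ty":0,"tz":-0.1,"ax":0,"ay":0,"az":0},{"tx":0,"ty":0,"tz":-0.14,"ax":0,"ay":0,"az":0},{"tx":0,"ty":0,"tz":-0.18,"ax":0,"ay":0,"az":0},{"tx":0,"ty":0,"tz":-0.2,"ax":0,"ay":0,"az":0},{"tx":0,"ty":0,"tz":-0.2,"ax":0,"ay":0,"az":0},{"tx":0,"ty":0,"tz":-0.2,"ax":0,"ay":0,"az":0}]'
python3 st.py
python3 - <<'E'
from h import *
a=viewer.get_image("top")[:,:,::-1];b=viewer.get_image("side")[:,:,::-1]
cv2.imwrite("pics/t12.png",np.hstack([cv2.resize(a[150:250,380:520],(480,343)),cv2.resize(b[130:200,320:390],(320,343))]))
for n,im,box in(("top",a,(440,155,500,240)),("side",b,(325,143,395,170))):
    h=cv2.cvtColor(im.copy(),cv2.COLOR_BGR2HSV).astype(int);H,S=h[...,0],h[...,1]
    for nm,mk in(("green",(H>45)&(H<85)&(S>90)),("red",((H<6)|(H>172))&(S>150))):
        x0,y0,x1,y1=box;v,u=np.nonzero(mk[y0:y1,x0:x1]);print(n,nm,len(u),cast(n,(u.mean()+x0,v.mean()+y0),.048)[0])
E
```

```text
time_s: 32.0
eef_pos: [0.5455, -0.3209, 0.0276]
tool_rot: [[-0.968, -0.25, 0.0], [-0.25, 0.968, -0.0], [-0.0, -0.0, -1.0]]
ft_force: [0.1, 1.1, 0.1]
grip_width: 0.994
time_s: 32.8
eef_pos: [0.5452, -0.321, 0.2274]
tool_rot: [[-0.968, -0.25, 0.0], [-0.25, 0.968, -0.0], [0.0, -0.0, -1.0]]
ft_force: [-0.5, -0.4, -0.8]
grip_width: 0.993
[ 0.5452 -0.321   0.2274] yaw -165.51 F [-0.5 -0.4 -0.8] t 32.8 g 0.993 q [ 0.99  0.52 -0.78  1.63  0.39  1.15  1.94]
tilt [[-0.9682, -0.2502, 0.0001], [-0.2502, 0.9682, -0.0005], [0.0001, -0.0005, -1.0]]
top green 38 [ 0.59683985 -0.30872883  0.048     ]
top red 32 [ 0.4939358  -0.33498768  0.048     ]
side green 8 [ 0.59599749 -0.31008777  0.048     ]
side red 6 [ 0.49363538 -0.33203992  0.048     ]
```

View pics/t12.png

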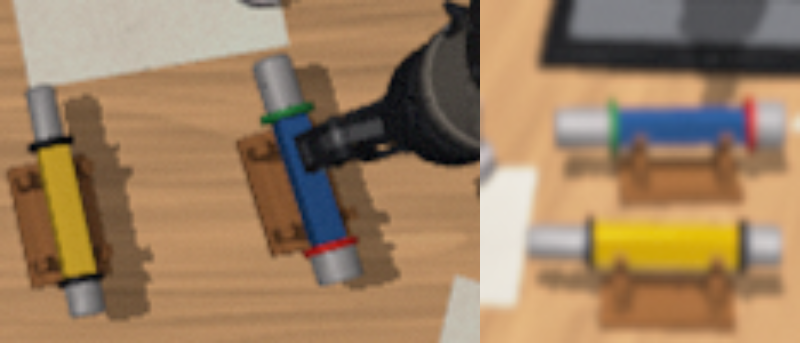

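```bash
python3 -c "
from plant import hand_in;print(hand_in())"
```

```text
the job is handed in; nothing more can be done
None
```

The bore passed both checks: the go end went fully in and the no-go end was refused. The blue gauge is back in its wooden cradle, released, and the job is handed in at about 33 s of the 69 s. `hand_in` gives no verdict.

- **Go end:** it slid in with side forces of at most about 3 N. It stopped at about 6 N axial with the green collar on the brass, and the nose was visible in the rear bore opening.
- **Turning the gauge:** the last joint's range would not allow a half turn with the gauge held. I laid it back in its cradle, turned the gripper round and picked it up again.
- **No-go end:** I pressed it against the mouth for just over a second at about 5–6 N. The tool stayed put, so it refused to enter.
- **Last look:** the gauge's middle is about 2 mm from the measured cradle centre, aligned with the slots. The gripper is about 0.2 m above it, and the yellow gauge looks undisturbed.

**Disagreements:**
- The cameras and the arm differed by about 2 mm sideways at the housing. I trusted the forces felt in the bore for centring. By camera alone the no-go nose would be about 2–2.5 mm off centre, still within the 4 mm limit.
- The go collar stopped about 5 mm farther in than I had computed. About 2 mm of that fits where the gauge sat in the grip; the rest is probably the same camera offset.

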